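Assemble the filter holder on the vacuum manifold

TASK

Put the large filter holder together on its empty steel base on the vacuum manifold, one piece at a time from the bottom up: the drilled support disc into the base's recess, the membrane ring over the disc, the large funnel over the ring, then the lid on the funnel, each sitting level and fully home. Set the pieces down rather than letting them fall, and leave the small funnel, the bottle, the timer and the forceps where they are.

Things in the scene. Friction and masses are not known exactly. Their poses are not given: they have to be found in the camera images.
- holder_base: TARGET, fixed: empty base of the 47 mm filter holder, a stainless round head 66 mm across on a black rubber stopper, on one of the manifold's three ports (which one varies). Origin: on its axis at the manifold's top face, 65 mm above the bench; z up. Top lip 40 mm above the origin; in the top a round recess 51 mm in diameter, 4 mm deep, its flat floor 36 mm above the origin, with a small dark drain hole.
- support_disc: loose, on the bench: flat round stainless disc with rings of small drilled holes, 46 mm in diameter, 9 mm thick, lower edge bevelled, about 60 g. Origin: centre of its underside, z up; turning about z does not matter. It drops into the recess of the holder base (2.5 mm play all round); seated, its origin is 36 mm above that of the base and it stands 5 mm proud of the lip.
- membrane_ring: loose, on the bench: white rigid plastic ring 57 mm in diameter and 14 mm high with a white membrane fixed across it, about 30 g. Origin: centre of its underside, z up. Its underside is hollow: a skirt of 51 mm inner diameter, 4 mm deep, that goes down over the support disc (2.5 mm play all round); seated, its origin is 5 mm above that of the disc.
- funnel: loose, standing on the bench: the large stainless filter funnel, a straight open tube 54 mm in outer diameter (wall 2.5 mm), 80 mm high, with a wider foot 69 mm across and 9 mm high, about 160 g. Origin: centre of its underside, z up. The foot's skirt is 5 mm deep, 62.5 mm inner diameter, and goes down over the membrane ring (2.75 mm play all round); seated, its origin is 9 mm above that of the ring. Grip it by the tube.
- funnel_lid: loose, on the bench, knob up: round stainless lid 66 mm in diameter, 9 mm high, with a black knob 18 mm in diameter on top, reaching from 9 to 28 mm above the origin, about 60 g. Origin: centre of its underside, z up. Its skirt is 5 mm deep, 60 mm inner diameter, and goes over the funnel's mouth (3 mm play all round); seated, its origin is 75 mm above that of the funnel.
- manifold: fixed: stainless vacuum manifold, a bar 50 mm wide, 370 mm long along its y, 65 mm high; origin under its centre. Ports on top at y = -130, 0, 130 mm: one has the empty base, one a complete slim filter unit (44 mm across, 122 mm above the bar), one a black rubber blanking stopper (38 mm across, 28 mm high). Stopcocks on its -x side reach 52 mm from the centre line, below the bar's top.
- small_funnel: bystander, loose: a slim funnel for the other holder size, 34 mm tube, 43 mm foot, 65 mm high, stainless. Origin: centre of its underside. Not wanted; leave it where it stands.
- bottle: bystander, loose: amber bottle with white cap, 42 mm in diameter, 85 mm high. Origin: centre of its underside. Leave it where it stands.
- timer: bystander, loose: flat white timer, 50 x 65 x 16 mm. Origin: centre of its underside. Leave it where it lies.
- forceps: bystander, loose: steel forceps lying flat, 130 mm long along their own x, 16 mm wide, 8 mm high. Origin: about the middle, at bench level. Leave them where they lie.
Things that resemble listed ones, but are neither listed nor needed, are in the scene too. Of the things that look like the support_disc, take the one that is nearest to the robot's base at the start. What is shaped like the funnel_lid but pink is not meant.

How it is judged:
By the outcome, as a careful person would: the job done as asked, in the order asked, and still so for the second after the job is handed in, with the robot touching nothing.
It also fails if it takes over 109 s, if anything falls off the work surface, if the arm or the gripper's body presses on something with over 40 N, if the wrist force passes 120 N, or if a joint passes its speed limit or range.

ROBOT

A 7-joint arm with a two-finger parallel gripper is mounted at the origin on the work surface. World frame = base frame: x ahead of the robot, y to its left, z up, the work surface at z = 0. Lengths are in mm, angles in rad, forces in N, time in s.
With the tool pointing down it reaches from about 425 to 825 mm from the base axis. Payload 3.6 kg.
Tool frame: the origin (TCP) lies on the centre line of the jaws, within the pads' length; the fingertips stand tip_extent ahead of it and the grasp point (between the pads) is the TCP (tip_extent is the distance from the TCP to the fingertips, in mm); z points along the fingers, x is the direction in which the jaws open and shut, and the axes are right-handed (so a half turn about z gives the same grasp; the last joint's range is limited). The gripper opens to 93 mm and grips with 3 to 60 N. Pads are 15 mm wide; open, the fingers measure 128 mm over their backs; the gripper's body (75 mm by 188 mm) begins 65 mm behind the grasp point.
Start: joints at [1.179, 0.615, -0.013, 1.423, 0.008, 1.103, -0.04], TCP at [231.905, -607.193, 237.64] pointing down, gripper open.
Joint ranges: [-3.12, 3.12], [-0.3, 2.06], [-1.34, 1.32], [0.26, 2.42], [-1.36, 4.5], [0.01, 1.98], [-2.84, 2.84]. Speed limits (rad/s): [2.79, 2.79, 3.14, 3.14, 3.14, 3.14, 3.14].

INTERFACE

Orientations are given as a unit quaternion [w, x, y, z].
In Python, from plant import get_obs, camera, close_job, find_in, pinpoint, tip_extent gives the robot as it stands.
- The arm moves only by the tool drive_tool, never from a script. Its argument "moves" is a list of rows, each a list of 7 numbers: the shift along the tool's x, y, z in units of 60 mm (1.0 is 60 mm), then the turn, a rotation vector about the tool's x, y, z in degrees, then the opening in per cent of the stroke, from 0 (shut) to 100 (fully open). In form: [[x, y, z, wx, wy, wz, fingers], ...]. A call has 1 to 12 rows; each row is the pose to reach, as a shift and turn from the pose commanded when the call began, along the tool's axes at that moment; what a row does not reach only later rows make up. A row lasts 1/8 s, in which the tool goes at most 62.5 mm and 10.7 degrees, less where a joint would pass 70% of its speed; a pose out of reach is approached as far as the arm can. A call with a gripper value outside its range is refused whole. The fingers move at their own pace and stop on an object; "grip_force" is the grip in N (left out, the last holds). Time passes only in rows, so rows that repeat a pose let the fingers close. It gives the time, the measured TCP pose, the force and the opening at its end, in the units of the state.
- get_obs(): the state, without advancing time (a new reading comes with each control period).
- camera(name): name is "side" or "top" or "wrist"; returns a dict with "image" (384x512x3 uint8, blue, green, red), "range_z" (384x512 float32, mm along the optical axis (not along the pixel's ray), 0 where there is no reading), "mtx" (3x3 intrinsics, pixels), "extrinsics" (4x4, takes a point from camera to world coordinates). Camera axes: x right, y down, z forward; pixel columns grow to the right and rows downward; lengths in mm; the calibration is good to about 2 mm. A picture is of the moment at which its call begins.
- close_job(): hands the job in, once; it reports no verdict.
Trained networks look in the newest picture that a camera, given by its name, has taken for a name from the list of things; names that differ only in an ending like _2 or _b are one class to them, and where a whole thing is asked for, a point or a joint stands for the part that bears it (a point fixed in the world has none). Each returns a list of dicts, best first, with "confidence" (0 to 1); they miss things now and then, are a little off and sometimes report something else, mostly with a low value. They report only what shows in the picture. A call takes as long as a camera call. They do not tell look-alikes from the thing itself.
- find_in(camera, name): "extent" ([left, top, width, height] in pixels, round what is visible of it).
- pinpoint(camera, name): "xy" ([column, row] in pixels: a listed point, or the origin of a listed thing).
The state is a dict: "t": time; "joints": joint angles; "qd": joint speeds; "joint_torque": joint torques, N m; "tool_pos": TCP position; "tcp_rot": TCP orientation; "contact_force": force on the tool from outside, world axes, zero at the start; "wrist_torque": the same for the moment, N m; "gripper_width": finger opening in mm.
Only numpy, scipy, OpenCV 4.12 (cv2) and the standard library are available. Lean on these libraries where they do the work, as an engineer would, in place of code of your own. Each camera call takes 0.05 s, during which the arm holds its last target.

## Working session

There is one attempt and no reset: what is moved stays moved. The work goes in short steps, Python scripts to look and compute and a tool call to move; the robot and the scene stay as the last step left them, time stands still between calls to the robot, and variables do not carry over. Pictures are saved under pics/ and viewed, and the job is handed in when it is done.

Besides the shell and the picture viewer there is one more tool, called after "Emit:" as name(argument=value, ...) on one line, values as JSON. drive_tool: Moves the arm, as the interface text tells. Its arguments: {"type":"object","properties":{"moves":{"type":"array","items":{"type":"array","items":{"type":"number"}}},"grip_force":{"type":"number"}},"required":["moves"]}

```bash
mkdir -p pics; ls; python3 - <<'E'
from plant import *
import cv2
print(get_obs(), tip_extent)
for n in ("side","top","wrist"):
    c=camera(n); cv2.imwrite(f"pics/{n}0.png",c["image"]); print(n,c["mtx"].tolist(),c["extrinsics"].round(3).tolist())
    for o in ("holder_base","support_disc","membrane_ring","funnel","funnel_lid"):
        print(o,[( [round(float(v)) for v in d["xy"]],round(float(d["confidence"]),2)) for d in pinpoint(n,o)])
E
```

```text
pics
{'t': 0.0, 'joints': array([ 1.17948504,  0.61591144, -0.01259278,  1.42486817,  0.0081401 ,
        1.1034139 , -0.04039898]), 'qd': array([ 0.0006659 , -0.00102092,  0.00015183,  0.00139928, -0.00106546,
       -0.00036209, -0.00100463]), 'joint_torque': array([-3.76031085e-04, -4.58935654e+01,  2.09196489e-01, -1.65744513e+01,
       -6.09423313e-02,  2.05872848e-02,  2.50501034e-04]), 'tool_pos': array([ 231.62667822, -606.54062244,  236.49644107]), 'tcp_rot': array([-6.87250016e-04,  8.23660307e-01, -5.67082070e-01, -1.07397101e-03]), 'contact_force': array([ 0.23650429, -0.15357464,  0.34256657]), 'wrist_torque': array([0.02335936, 0.03027165, 0.01170312]), 'gripper_width': 93.24268588911514} 19.0
side [[406.3243803910147, 0.0, 252.6625174610446], [0.0, 406.3243803910147, 185.51333069866712], [0.0, 0.0, 1.0]] [[0.937, -0.271, 0.221, 293.869], [-0.35, -0.729, 0.588, -753.33], [0.001, -0.628, -0.778, 1056.614], [0.0, 0.0, 0.0, 1.0]]
holder_base [([276, 181], 0.8)]
support_disc [([230, 222], 0.61), ([257, 213], 0.46)]
membrane_ring [([276, 177], 0.67), ([206, 138], 0.47)]
fun
[... 186 characters left out ...]
72071, 188.36864297517715], [0.0, 0.0, 1.0]] [[0.016, -0.989, 0.147, 425.814], [-1.0, -0.017, -0.003, -9.938], [0.005, -0.147, -0.989, 1020.882], [0.0, 0.0, 0.0, 1.0]]
holder_base [([258, 158], 0.87)]
support_disc [([279, 193], 0.73), ([277, 224], 0.68)]
membrane_ring [([142, 214], 0.93)]
funnel [([234, 232], 0.75)]
funnel_lid [([339, 191], 0.97), ([324, 230], 0.73), ([234, 230], 0.27)]
wrist [[320.68711233858374, 0.0, 254.11458467658653], [0.0, 320.68711233858374, 197.01130683003763], [0.0, 0.0, 1.0]] [[0.357, -0.891, -0.281, 309.938], [-0.934, -0.34, -0.107, -576.93], [-0.0, 0.3, -0.954, 384.169], [0.0, 0.0, 0.0, 1.0]]
holder_base []
support_disc []
membrane_ring []
funnel []
funnel_lid []
```

```bash
python3 - <<'E'
import cv2
a=cv2.imread("pics/top0.png")[100:290,90:400]; cv2.imwrite("pics/top0c.png",cv2.resize(a,None,fx=2.5,fy=2.5,interpolation=cv2.INTER_CUBIC))
E
```

```text
(no output)
```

View pics/side0.png

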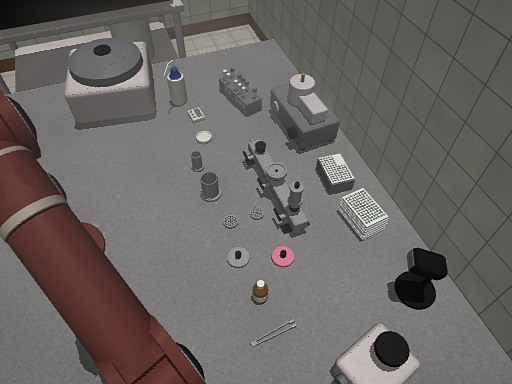

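View pics/top0.png

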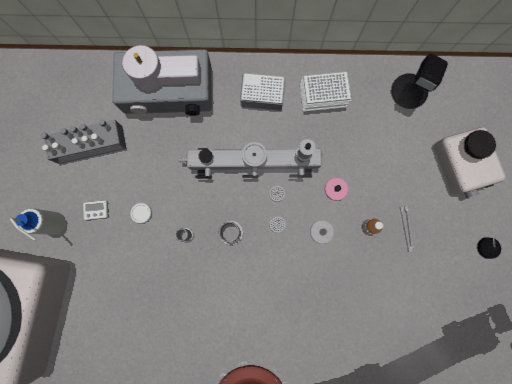

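```bash
sleep 0.1
```

```text
(no output)
```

View pics/top0c.png

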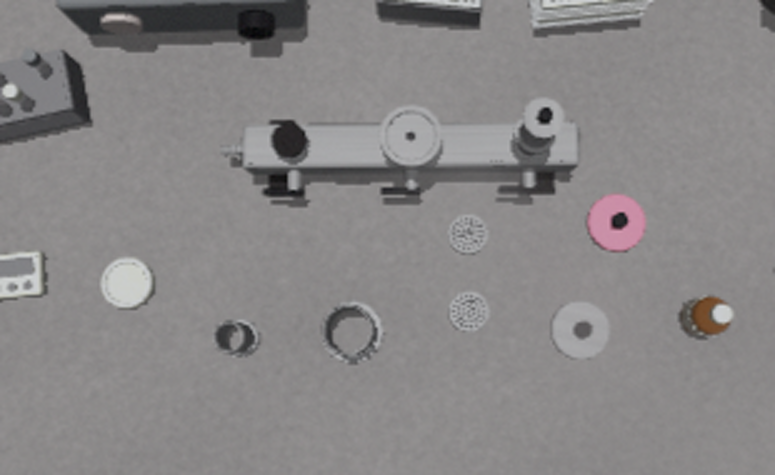

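The top view shows two drilled discs, at (277,224) and (278,193). The lower one, (277,224), is nearest the robot base at the bottom edge, so that is the one meant. There are two lids: grey at (322,231), which I want, and pink at (337,189), which is excluded. The holder base is on the middle port at (255,155), the ring at (141,213) and the large funnel at (232,232).

```bash
cat > h.py <<'E'
from plant import *
import cv2, numpy as np
from scipy.spatial.transform import Rotation as R
def proj(c,xy,z):
    d=np.linalg.inv(c["mtx"])@np.array([xy[0],xy[1],1.]); E=c["extrinsics"]
    d=E[:3,:3]@d; o=E[:3,3]; return (o+d*(z-o[2])/d[2])
def cloud(c):
    h,w=c["range_z"].shape; v,u=np.mgrid[:h,:w]; Z=c["range_z"]
    P=np.stack([(u-c["mtx"][0,2])*Z/c["mtx"][0,0],(v-c["mtx"][1,2])*Z/c["mtx"][1,1],Z],-1)
    W=P@c["extrinsics"][:3,:3].T+c["extrinsics"][:3,3]; W[Z<=0]=np.nan; return W
def rel(target, yaw=None):
    "shift in tool units from present pose to target TCP"
    o=get_obs(); q=o["tcp_rot"]; M=R.from_quat(q,scalar_first=True).as_matrix()
    return (M.T@(np.array(target)-o["tool_pos"]))/60
E
python3 - <<'E'
from h import *
c=camera("top"); W=cloud(c)
for n,p,z in (("base",(255,155),105),("disc",(277,224),9),("disc2",(278,193),9),("ring",(141,213),14),("funnel",(232,232),80),("lid",(322,231),9),("smallf",(185,235),0),("bottle",(375,227),0)):
    u,v=p; s=W[v-22:v+23,u-22:u+23].reshape(-1,3); 
    zz=s[:,2]; k=(zz>z-4)&(zz<z+4); 
    print(n,proj(c,p,z).round(),"cloud",s[k].mean(0).round(1) if k.any() else None,k.sum(), "bbox",s[k].min(0).round(),s[k].max(0).round())
print("bench",np.nanmedian(W[250:280,200:300,2]))
a=c["image"][170:250,230:310]; cv2.imwrite("pics/discs.png",cv2.resize(a,None,fx=7,fy=7,interpolation=cv2.INTER_CUBIC))
E
```

```text
base [650.  -4. 105.] cloud [ 6.525e+02 -1.000e-01  1.037e+02] 332 bbox [620. -33. 101.] [685.  31. 109.]
disc [475. -68.   9.] cloud [474.9 -67.5   9. ] 203 bbox [ 453. -102.    5.] [501. -12.  13.]
disc2 [563. -70.   9.] cloud [562.6 -65.8   8.8] 200 bbox [501. -88.   5.] [628. -13.  13.]
ring [500. 314.  14.] cloud [500.4 316.8  13.2] 308 bbox [474. 289.  10.] [528. 345.  17.]
funnel [449.  53.  80.] cloud [450.9  61.9  79.2] 60 bbox [423.  37.  76.] [475.  87.  84.]
lid [ 458. -195.    9.] cloud [ 456.1 -193.3    8.7] 390 bbox [ 397. -238.    5.] [ 489. -161.   13.]
smallf [441. 190.   0.] cloud [4.406e+02 1.902e+02 2.000e-01] 1796 bbox [379. 126.  -4.] [504. 256.   4.]
bottle [ 472. -347.    0.] cloud [ 471.9 -348.6   -0. ] 1698 bbox [ 409. -413.   -4.] [ 536. -282.    4.]
bench 0.10861149431673311
```

View pics/discs.png

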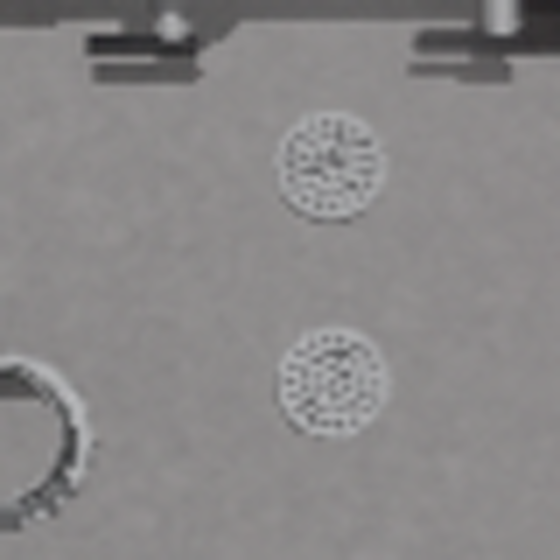

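The enlarged crop confirms it: the lower disc at (277,224) lies 480 mm from the base, the other about 567 mm.

```bash
python3 - <<'E'
from h import *
print(rel([475,-67,160]).round(2))
E
```

```text
[-6.96 -7.    1.3 ]
```

Emit:
drive_tool(moves=[[-6.96,-7.0,1.3,0,0,-69.1,70],[-6.96,-7.0,1.3,0,0,-69.1,70],[-6.96,-7.0,1.3,0,0,-69.1,70],[-6.96,-7.0,1.3,0,0,-69.1,70],[-6.96,-7.0,1.3,0,0,-69.1,70],[-6.96,-7.0,1.3,0,0,-69.1,70],[-6.96,-7.0,1.3,0,0,-69.1,70],[-6.96,-7.0,1.3,0,0,-69.1,70],[-6.96,-7.0,1.3,0,0,-69.1,70],[-6.96,-7.0,1.3,0,0,-69.1,70],[-6.96,-7.0,1.3,0,0,-69.1,70],[-6.96,-7.0,1.3,0,0,-69.1,70]])

```text
t: 2.45
tool_pos: [475.0, -68.3, 159.7]
tcp_rot: [0.0, 1.0, -0.001, -0.0]
contact_force: [-1.0, -0.8, 0.8]
gripper_width: 65.0
```

```bash
python3 - <<'E'
from h import *
c=camera("wrist"); cv2.imwrite("pics/w1.png",c["image"]); W=cloud(c)
print(pinpoint("wrist","support_disc"),find_in("wrist","support_disc"),c["extrinsics"].round(3))
np.savez("w1.npz",**c)
E
```

```text
[{'xy': [258.3, 186.0], 'confidence': 0.6}, {'xy': [343.1, 185.1], 'confidence': 0.55}] [{'extent': [234.1, 161.6, 47.0, 47.2], 'confidence': 0.58}, {'extent': [322.9, 165.5, 51.8, 40.7], 'confidence': 0.56}] [[ 1.00000e+00 -1.00000e-03 -2.00000e-03  4.74740e+02]
 [-1.00000e-03 -9.54000e-01 -3.01000e-01  1.60560e+01]
 [-1.00000e-03  3.01000e-01 -9.54000e-01  3.06122e+02]
 [ 0.00000e+00  0.00000e+00  0.00000e+00  1.00000e+00]]
```

View pics/w1.png

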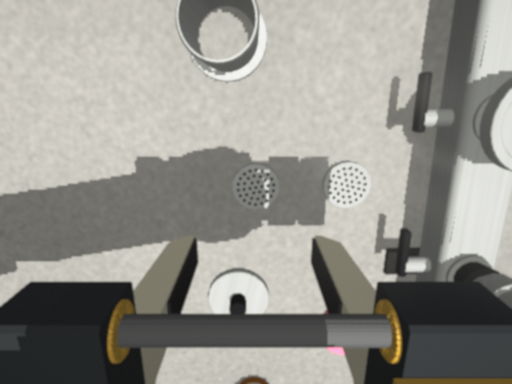

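The wrist view shows the wanted disc at (257,186) in the arm's shadow, the other disc at (348,184), the funnel at (222,35) and the grey lid at (238,293).

```bash
cat >> h.py <<'E'
def circ(c,p0,zlo,zhi,rad,diam=None):
    "centre of the level disc-like patch near world p0: min enclosing circle + mean"
    W=cloud(c); d=np.hypot(W[...,0]-p0[0],W[...,1]-p0[1])
    m=(W[...,2]>zlo)&(W[...,2]<zhi)&(d<rad)
    n,l,s,ce=cv2.connectedComponentsWithStats(m.astype(np.uint8)); 
    if n<2: return None
    k=1+np.argmax(s[1:,4]); P=W[l==k]
    hull=cv2.convexHull(P[:,:2].astype(np.float32))[:,0]
    from scipy.optimize import least_squares
    f=least_squares(lambda q:np.hypot(hull[:,0]-q[0],hull[:,1]-q[1])-q[2],[*P[:,:2].mean(0),25],loss="soft_l1").x
    return dict(mean=P.mean(0).round(1),fit=f.round(1),n=len(P),zmed=np.median(P[:,2]).round(1),mid=((P.min(0)+P.max(0))/2).round(1))
E
python3 - <<'E'
from h import *
c=np.load("w1.npz")
print(circ(c,(475,-67),5,13,35)); print(circ(c,(456,-193),5,13,45)); print(circ(c,(563,-67),5,13,35))
print(circ(c,(450,62),74,86,45))
W=cloud(c); print(proj(c,(257,186),9), W[186,200:320:4,2].round(1))
E
```

```text
{'mean': array([475.9, -67.2,   8.6]), 'fit': array([476. , -67.9,  22.7]), 'n': 1704, 'zmed': np.float64(8.7), 'mid': array([476. , -67.9,   8.3])}
{'mean': array([ 457.5, -185.2,    8.6]), 'fit': array([ 457.3, -192.6,   32.5]), 'n': 1909, 'zmed': np.float64(8.6), 'mid': array([ 457., -186.,    9.])}
{'mean': array([563.4, -65.4,   8.6]), 'fit': array([563.9, -66. ,  22.8]), 'n': 1723, 'zmed': np.float64(8.6), 'mid': array([564. , -65.9,   8.3])}
{'mean': array([451.5,  51.3,  78.1]), 'fit': array([451. ,  62.7,  26.8]), 'n': 758, 'zmed': np.float64(78.4), 'mid': array([450.9,  55.1,  77.9])}
[477.00471654 -66.56878207   9.        ] [-0.6 -0.7  0.1  0.  -1.   0.6 -0.4  0.3 -0.1  8.3  8.1  8.9  8.6  8.9
  8.3  8.8  9.5  8.9  9.1  8.8 -0.4 -0.7 -0.2 -0.6 -0.4 -0.2  0.3 -1.4
  1.  -1.7]
```

Emit:
drive_tool(moves=[[0.017,-0.007,1.0,0,0,0,70],[0.017,-0.007,1.9,0,0,0,70],[0.017,-0.007,2.1,0,0,0,70],[0.017,-0.007,2.25,0,0,0,70],[0.017,-0.007,2.25,0,0,0,70],[0.017,-0.007,2.25,0,0,0,45],[0.017,-0.007,2.25,0,0,0,40],[0.017,-0.007,2.25,0,0,0,40],[0.017,-0.007,2.25,0,0,0,40],[0.017,-0.007,2.25,0,0,0,40]], grip_force=20)

```text
t: 3.85
tool_pos: [476.8, -66.9, 25.4]
tcp_rot: [0.0, 1.0, 0.0, 0.001]
contact_force: [-0.5, -0.0, 5.8]
gripper_width: 43.7
```

```bash
python3 - <<'E'
from h import *
c=camera("wrist"); cv2.imwrite("pics/w2.png",c["image"]); o=get_obs()
print({k:np.round(o[k],2) for k in ("tool_pos","contact_force","gripper_width","wrist_torque")})
E
```

```text
{'tool_pos': array([476.76, -66.87,  25.42]), 'contact_force': array([-0.42,  0.18,  6.01]), 'gripper_width': np.float64(43.69), 'wrist_torque': array([-0.09,  0.08, -0.  ])}
```

View pics/w2.png

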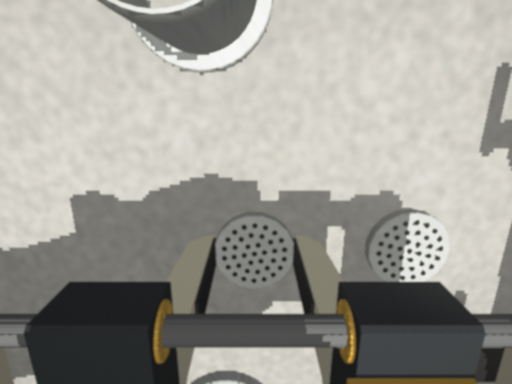

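The disc at (255,250) is between the fingertips. The reading is 43.7 mm rather than 46 mm, with 6 N upward, so I'll lift slightly and check.

Emit:
drive_tool(moves=[[0,0,-0.3,0,0,0,40],[0,0,-1.0,0,0,0,40],[0,0,-2.0,0,0,0,40],[0,0,-2.5,0,0,0,40],[0,0,-2.5,0,0,0,40],[0,0,-2.5,0,0,0,40]])

```text
t: 4.65
tool_pos: [475.3, -67.0, 173.7]
tcp_rot: [-0.0, 1.0, -0.0, -0.001]
contact_force: [0.6, -0.7, -2.0]
gripper_width: 43.5
```

```bash
python3 - <<'E'
from h import *
c=camera("wrist"); cv2.imwrite("pics/w3.png",c["image"]); o=get_obs(); np.savez("w3.npz",**c)
print({k:np.round(o[k],2) for k in ("tool_pos","contact_force","gripper_width","wrist_torque")})
c=camera("side"); cv2.imwrite("pics/s3.png",cv2.resize(c["image"][130:290,150:350],None,fx=3.5,fy=3.5,interpolation=cv2.INTER_CUBIC))
E
```

```text
{'tool_pos': array([475.09, -66.87, 173.29]), 'contact_force': array([ 0.39, -0.24, -0.13]), 'gripper_width': np.float64(43.81), 'wrist_torque': array([-0.06, -0.09, -0.01])}
```

View pics/w3.png

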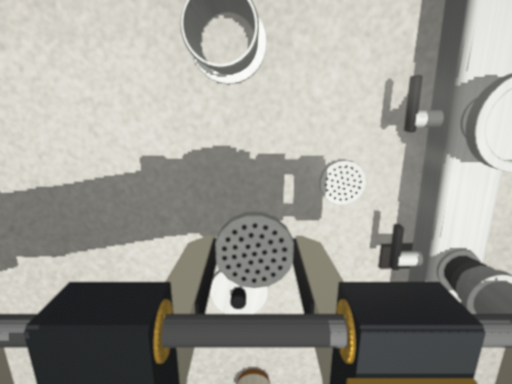

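View pics/s3.png

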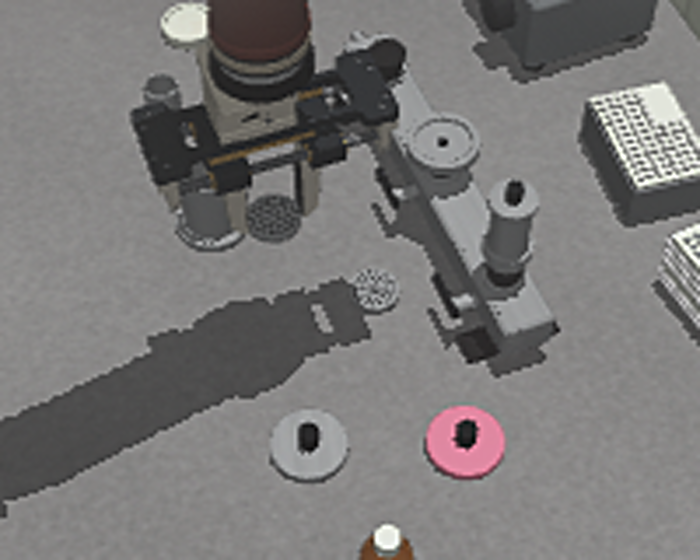

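```bash
python3 - <<'E'
from h import *
c=np.load("w3.npz"); W=cloud(c)
print(circ(c,(475,-67),150,170,30))
m=(W[...,2]>150)&(W[...,2]<165)&(np.hypot(W[...,0]-475.5,W[...,1]+67.5)<16); P=W[m]
A=np.c_[P[:,:2]-[475,-67],np.ones(len(P))]; print(np.linalg.lstsq(A,P[:,2],rcond=None)[0],len(P))
m2=(W[...,2]>100)&(W[...,2]<200)
for y in range(-100,-30,8):
    k=m2&(abs(W[...,1]-y)<4); 
    if k.any(): q=W[k]; print(y,k.sum(),q.min(0).round(),q.max(0).round())
E
```

```text
{'mean': array([474.9, -65.4, 157.2]), 'fit': array([474.9, -67.3,  23.2]), 'n': 5272, 'zmed': np.float64(156.8), 'mid': array([475. , -67.5, 160. ])}
[-3.20478614e-03  1.33257195e-03  1.56762721e+02] 2260
-92 77 [466. -91. 155.] [485. -88. 158.]
-84 620 [456. -88. 155.] [493. -80. 159.]
-76 1016 [453. -80. 155.] [497. -72. 200.]
-68 1351 [453. -72. 155.] [497. -64. 200.]
-60 3935 [437. -64. 151.] [513. -56. 200.]
-52 892 [456. -56. 149.] [494. -48. 159.]
-44 308 [463. -48. 150.] [486. -44. 158.]
-36 4 [649. -33. 104.] [651. -32. 104.]
```

The disc is held flat with its centre within 0.6 mm of the TCP; it appears at (255,250) in the wrist view. Next I move near the base for a precise look.

Emit:
drive_tool(moves=[[0,0,-0.95,0,0,0,40],[1.0,-0.3,-0.95,0,0,0,40],[2.0,-0.6,-0.95,0,0,0,40],[2.95,-0.7,-0.95,0,0,0,40],[2.95,-0.7,-0.95,0,0,0,40],[2.95,-0.7,-0.95,0,0,0,40],[2.95,-0.7,-0.95,0,0,0,40]])

```text
t: 5.62
tool_pos: [651.9, -25.3, 231.4]
tcp_rot: [0.0, 1.0, -0.0, -0.001]
contact_force: [0.1, -0.7, -0.3]
gripper_width: 43.4
```

```bash
python3 - <<'E'
from h import *
c=camera("wrist"); cv2.imwrite("pics/w4.png",c["image"]); o=get_obs(); np.savez("w4.npz",**c)
print({k:np.round(o[k],2) for k in ("tool_pos","contact_force","gripper_width","wrist_torque","joints")})
print(circ(c,(652,0),96,115,36)); print(circ(c,(652,0),103,112,36)); print(circ(c,o["tool_pos"],o["tool_pos"][2]-20,o["tool_pos"][2]-10,26))
E
```

```text
{'tool_pos': array([652.14, -25.3 , 231.86]), 'contact_force': array([ 0.17, -0.48, -0.62]), 'gripper_width': np.float64(43.5), 'wrist_torque': array([-0.06, -0.05, -0.03]), 'joints': array([ 0.22,  0.65, -0.39,  1.41,  0.26,  1.13, -0.21])}
{'mean': array([653.8,   0.9, 102.2]), 'fit': array([6.538e+02, 3.000e-01, 3.280e+01]), 'n': 4456, 'zmed': np.float64(101.3), 'mid': array([654. ,   0. , 101.6])}
{'mean': array([653.9,   1.3, 104.5]), 'fit': array([6.538e+02, 2.000e-01, 3.280e+01]), 'n': 1748, 'zmed': np.float64(104.5), 'mid': array([ 6.540e+02, -2.000e-01,  1.051e+02])}
{'mean': array([651.6, -24.7, 214.5]), 'fit': array([651.7, -25.8,  23.1]), 'n': 4758, 'zmed': np.float64(214.4), 'mid': array([652.1, -25.9, 216.9])}
```

View pics/w4.png

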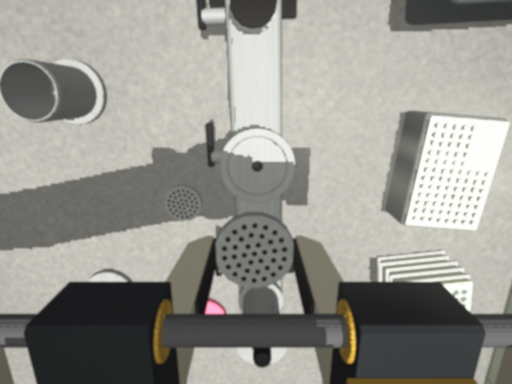

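The wrist view shows the base at (257,165) with its drain hole, and the held disc at (255,250). Now I line up and come down to about 10 mm above the lip.

Emit:
drive_tool(moves=[[0.033,-0.433,0.3,0,0,0,40],[0.033,-0.433,0.9,0,0,0,40],[0.033,-0.433,1.4,0,0,0,40],[0.033,-0.433,1.4,0,0,0,40],[0.033,-0.433,1.4,0,0,0,40]])

```text
t: 6.3
tool_pos: [655.9, 1.1, 149.4]
tcp_rot: [-0.0, 1.0, -0.0, 0.001]
contact_force: [-0.4, -1.0, 0.0]
gripper_width: 43.6
```

```bash
python3 - <<'E'
from h import *
c=camera("wrist"); cv2.imwrite("pics/w5.png",c["image"]); o=get_obs(); np.savez("w5.npz",**c)
print({k:np.round(o[k],2) for k in ("tool_pos","contact_force","gripper_width","wrist_torque")})
z=o["tool_pos"][2]
print(circ(c,(652,0),103,110,36)); print(circ(c,o["tool_pos"],z-20,z-14,26))
E
```

```text
{'tool_pos': array([656.26,   1.19, 149.82]), 'contact_force': array([-1.01,  0.97, -0.41]), 'gripper_width': np.float64(43.57), 'wrist_torque': array([ 0.03, -0.13, -0.  ])}
{'mean': array([653.8,  18.8, 104.5]), 'fit': array([653.7,   0.8,  32.6]), 'n': 1636, 'zmed': np.float64(104.5), 'mid': array([653.7,  14.2, 104.7])}
{'mean': array([655.6,   1.6, 132.4]), 'fit': array([6.555e+02, 6.000e-01, 2.300e+01]), 'n': 4684, 'zmed': np.float64(132.4), 'mid': array([6.562e+02, 4.000e-01, 1.328e+02])}
```

View pics/w5.png

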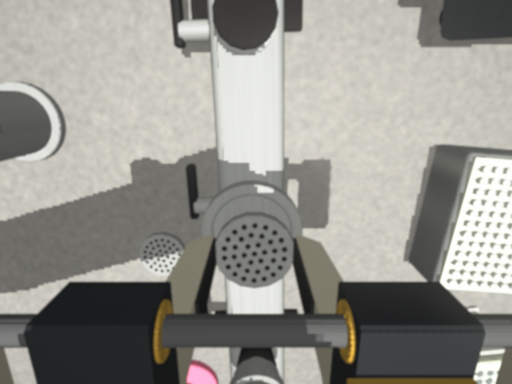

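Emit:
drive_tool(moves=[[-0.03,0.005,0.1,0,0,0,40],[-0.03,0.005,0.2,0,0,0,40],[-0.03,0.005,0.25,0,0,0,40],[-0.03,0.005,0.25,0,0,0,40]])

```text
t: 6.85
tool_pos: [653.2, 0.9, 132.2]
tcp_rot: [-0.0, 1.0, 0.0, -0.0]
contact_force: [-0.5, 0.4, -1.2]
gripper_width: 43.8
```

```bash
python3 - <<'E'
from h import *
c=camera("wrist"); cv2.imwrite("pics/w6.png",c["image"]); o=get_obs(); np.savez("w6.npz",**c)
print({k:np.round(o[k],2) for k in ("tool_pos","contact_force","gripper_width","wrist_torque")})
z=o["tool_pos"][2]
print(circ(c,(652,0),103,108,36)); print(circ(c,o["tool_pos"],z-20,z-14,26))
E
```

```text
{'tool_pos': array([653.47,   0.94, 132.52]), 'contact_force': array([0.52, 0.16, 0.21]), 'gripper_width': np.float64(43.8), 'wrist_torque': array([-0.06, -0.08, -0.03])}
{'mean': array([653.8,  21.8, 104.5]), 'fit': array([653.7,   0.9,  32.5]), 'n': 1638, 'zmed': np.float64(104.5), 'mid': array([653.8,  19.1, 104.9])}
{'mean': array([652.9,   1.4, 115.2]), 'fit': array([6.53e+02, 2.00e-01, 2.30e+01]), 'n': 4681, 'zmed': np.float64(115.2), 'mid': array([6.535e+02, 2.000e-01, 1.155e+02])}
```

View pics/w6.png

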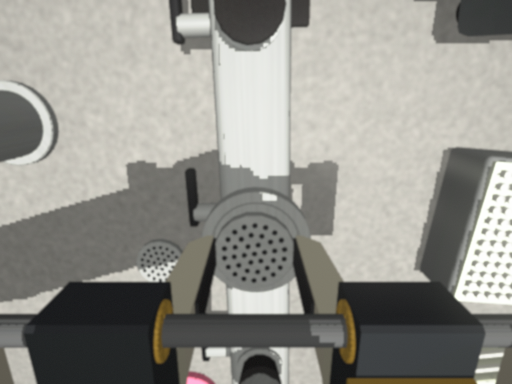

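Disc and base are concentric to about 0.8 mm, so I lower gently.

Emit:
drive_tool(moves=[[0.012,-0.003,0.03,0,0,0,40],[0.012,-0.003,0.06,0,0,0,40],[0.012,-0.003,0.085,0,0,0,40],[0.012,-0.003,0.095,0,0,0,40],[0.012,-0.003,0.095,0,0,0,40]])

```text
t: 7.52
tool_pos: [654.2, 1.1, 126.9]
tcp_rot: [-0.0, 1.0, 0.0, -0.0]
contact_force: [0.2, 1.0, -0.3]
gripper_width: 43.4
```

Emit:
drive_tool(moves=[[0,0,0.012,0,0,0,40],[0,0,0.02,0,0,0,40],[0,0,0.02,0,0,0,40]])

```text
t: 7.9
tool_pos: [654.3, 1.1, 126.5]
tcp_rot: [0.0, 1.0, 0.0, 0.0]
contact_force: [-0.9, -0.8, 5.0]
gripper_width: 43.6
```

```bash
python3 - <<'E'
from h import *
c=camera("wrist"); o=get_obs()
print({k:np.round(o[k],2) for k in ("tool_pos","contact_force","gripper_width","wrist_torque")})
z=o["tool_pos"][2]
print(circ(c,(652,0),102,107,36)); print(circ(c,o["tool_pos"],z-21,z-14,26))
E
```

```text
{'tool_pos': array([654.3 ,   1.1 , 126.51]), 'contact_force': array([-1.56,  0.29,  4.63]), 'gripper_width': np.float64(43.58), 'wrist_torque': array([-0.09,  0.34,  0.03])}
{'mean': array([653.7,  22.9, 104.4]), 'fit': array([653.8,   1.2,  32.4]), 'n': 1720, 'zmed': np.float64(104.4), 'mid': array([653.8,  20.7, 104.5])}
{'mean': array([653.9,   1.9, 109.5]), 'fit': array([6.539e+02, 5.000e-01, 2.310e+01]), 'n': 4746, 'zmed': np.float64(109.6), 'mid': array([6.543e+02, 4.000e-01, 1.090e+02])}
```

Contact at 5 N; the disc top is 5.1 mm above the lip, so it is seated. Release.

Emit:
drive_tool(moves=[[0,0,0,0,0,0,52],[0,0,0,0,0,0,65],[0,0,0,0,0,0,70],[0,0,-0.3,0,0,0,70],[0,0,-1.0,0,0,0,75],[0,0.3,-2.0,0,0,0,75],[0,0.3,-2.0,0,0,0,75]])

```text
t: 8.82
tool_pos: [657.7, -18.4, 253.2]
tcp_rot: [0.0, 1.0, -0.002, 0.007]
contact_force: [-0.8, -0.6, -0.8]
gripper_width: 69.9
```

```bash
python3 - <<'E'
from h import *
c=camera("wrist"); cv2.imwrite("pics/w7.png",c["image"][80:280,150:370].repeat(3,0).repeat(3,1)); o=get_obs(); np.savez("w7.npz",**c)
print({k:np.round(o[k],2) for k in ("tool_pos","contact_force","gripper_width","wrist_torque")})
print(circ(c,(653,0),96,107,36)); print(circ(c,(653,0),107.5,113,28))
W=cloud(c); m=(W[...,2]>107.5)&(np.hypot(W[...,0]-653.9,W[...,1]-.5)<20); P=W[m]; A=np.c_[P[:,:2]-[653.9,.5],np.ones(len(P))]; print(np.linalg.lstsq(A,P[:,2],rcond=None)[0])
print(rel([500.4,316.8,160]).round(2))
E
```

```text
{'tool_pos': array([655.83, -17.61, 249.9 ]), 'contact_force': array([ 0.44,  0.8 , -0.21]), 'gripper_width': np.float64(69.37), 'wrist_torque': array([-0.06, -0.04, -0.  ])}
{'mean': array([653.7,   2.8, 103.7]), 'fit': array([6.538e+02, 2.000e-01, 3.290e+01]), 'n': 1944, 'zmed': np.float64(104.3), 'mid': array([6.539e+02, 3.000e-01, 1.015e+02])}
{'mean': array([653.9,   0.7, 109.7]), 'fit': array([6.539e+02, 1.000e-01, 2.270e+01]), 'n': 1862, 'zmed': np.float64(109.7), 'mid': array([6.539e+02, 1.000e-01, 1.097e+02])}
[4.71463493e-02 9.06751923e+00 2.09967937e+02]
[-2.61 -5.57  1.48]
```

View pics/w7.png

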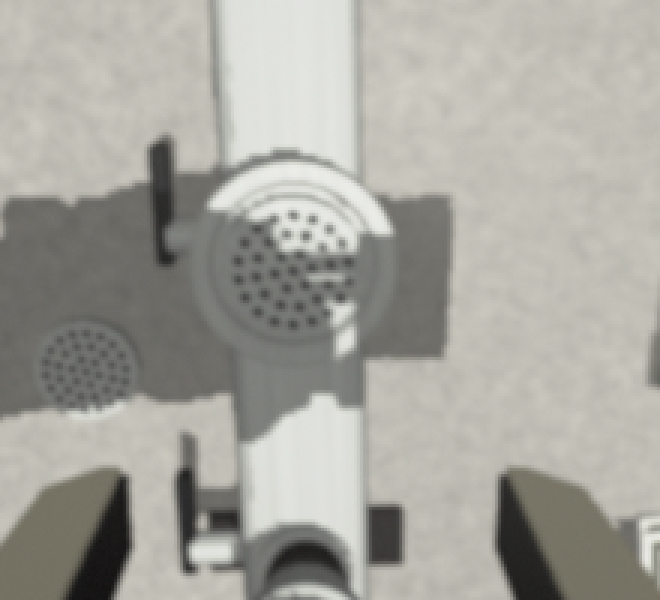

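The disc sits concentric in the recess, top 5.4 mm above the lip reading. The base is at (293,270) in the crop with an even gap. Now the ring.

Emit:
drive_tool(moves=[[-0.8,-1.0,0,0,0,0,80],[-1.4,-2.0,0.2,0,0,0,80],[-1.8,-3.0,0.6,0,0,0,80],[-2.2,-4.0,1.0,0,0,0,80],[-2.6,-5.0,1.4,0,0,0,80],[-2.6,-5.57,1.48,0,0,0,80],[-2.6,-5.57,1.48,0,0,0,80],[-2.6,-5.57,1.48,0,0,0,80],[-2.6,-5.57,1.48,0,0,0,80]])

```text
t: 10.0
tool_pos: [499.3, 314.8, 157.0]
tcp_rot: [0.001, 1.0, -0.002, 0.0]
contact_force: [-0.2, -0.4, -0.1]
gripper_width: 74.1
```

```bash
python3 - <<'E'
from h import *
c=camera("wrist"); cv2.imwrite("pics/w8.png",c["image"]); o=get_obs(); np.savez("w8.npz",**c)
print({k:np.round(o[k],2) for k in ("tool_pos","tcp_rot","contact_force","gripper_width","joints")})
r=circ(c,(500.4,316),8,18,40); print(r)
print(pinpoint("wrist","membrane_ring"))
print((rel([r["fit"][0],r["fit"][1],25.5])).round(3))
E
```

```text
{'tool_pos': array([499.46, 314.78, 157.17]), 'tcp_rot': array([ 0.,  1., -0.,  0.]), 'contact_force': array([ 0.37,  0.07, -0.04]), 'gripper_width': np.float64(74.6), 'joints': array([-0.37,  0.63, -0.37,  1.69,  0.29,  0.87, -0.87])}
{'mean': array([501.7, 318.7,  12.5]), 'fit': array([501.7, 317.8,  28.4]), 'n': 2790, 'zmed': np.float64(12.5), 'mid': array([501.9, 317.9,  12. ])}
[{'xy': [257.7, 184.0], 'confidence': 0.64}]
[ 0.036 -0.049  2.196]
```

View pics/w8.png

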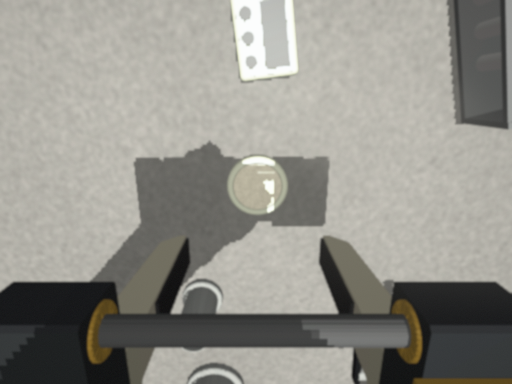

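The ring is at (257,185) with the timer well away at (266,35). Descend and grip.

Emit:
drive_tool(moves=[[0.036,-0.05,1.0,0,0,0,80],[0.036,-0.05,1.9,0,0,0,80],[0.036,-0.05,2.1,0,0,0,80],[0.036,-0.05,2.22,0,0,0,80],[0.036,-0.05,2.22,0,0,0,80],[0.036,-0.05,2.22,0,0,0,60],[0.036,-0.05,2.22,0,0,0,50],[0.036,-0.05,2.22,0,0,0,50],[0.036,-0.05,2.22,0,0,0,50],[0.036,-0.05,2.22,0,0,0,50]], grip_force=15)

```text
t: 11.35
tool_pos: [500.9, 320.7, 24.9]
tcp_rot: [-0.0, 1.0, 0.0, 0.001]
contact_force: [-0.4, -0.1, 6.0]
gripper_width: 56.4
```

Emit:
drive_tool(moves=[[0,0,-0.3,0,0,0,50],[0,0,-1.2,0,0,0,50],[0,0,-2.2,0,0,0,50],[0,0,-3.2,0,0,0,50],[0,0,-3.2,0,0,0,50],[0,0,-3.2,0,0,0,50]])

```text
t: 12.1
tool_pos: [499.8, 319.6, 215.8]
tcp_rot: [0.0, 1.0, 0.0, -0.0]
contact_force: [0.6, 0.2, -0.9]
gripper_width: 56.6
```

```bash
python3 - <<'E'
from h import *
c=camera("wrist"); cv2.imwrite("pics/w9.png",c["image"]); o=get_obs(); np.savez("w9.npz",**c)
print({k:np.round(o[k],2) for k in ("tool_pos","tcp_rot","contact_force","gripper_width","joints")})
z=o["tool_pos"][2]
print(circ(c,o["tool_pos"],z-20,z-6,31)); W=cloud(c); p=o["tool_pos"]
m=(abs(W[...,2]-z+13)<8)&(np.hypot(W[...,0]-p[0],W[...,1]-p[1])<16); P=W[m]
A=np.c_[P[:,:2]-p[:2],np.ones(len(P))]; print(np.linalg.lstsq(A,P[:,2],rcond=None)[0])
print(rel([653.8,-28,240]).round(2))
E
```

```text
{'tool_pos': array([499.48, 319.3 , 214.69]), 'tcp_rot': array([ 0.,  1.,  0., -0.]), 'contact_force': array([-0.94,  0.39, -1.26]), 'gripper_width': np.float64(56.28), 'joints': array([-0.36,  0.58, -0.41,  1.62,  0.26,  1.  , -0.84])}
{'mean': array([499.4, 319.3, 203.1]), 'fit': array([499.4, 317. ,  28.8]), 'n': 7978, 'zmed': np.float64(203.1), 'mid': array([499.5, 317.1, 201.6])}
[-3.71743257e-03 -4.91639790e-05  2.02843751e+02]
[ 2.57  5.79 -0.42]
```

View pics/w9.png

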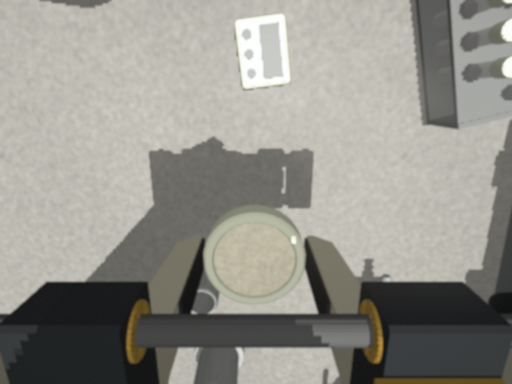

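The ring is held level at (254,255). Back to the base.

Emit:
drive_tool(moves=[[0.3,0.8,-0.42,0,0,0,50],[0.7,1.8,-0.42,0,0,0,50],[1.2,2.8,-0.42,0,0,0,50],[1.7,3.8,-0.42,0,0,0,50],[2.2,4.8,-0.42,0,0,0,50],[2.57,5.6,-0.42,0,0,0,50],[2.57,5.79,-0.42,0,0,0,50],[2.57,5.79,-0.42,0,0,0,50],[2.57,5.79,-0.42,0,0,0,50]])

```text
t: 13.28
tool_pos: [653.6, -23.8, 240.4]
tcp_rot: [-0.001, 1.0, 0.002, -0.001]
contact_force: [-0.6, -0.0, -0.3]
gripper_width: 56.4
```

```bash
cat > lk.py <<'E'
from h import *
import sys
def look(tag,zb,rb,zt,rt,c0=(653.8,0.2)):
    c=camera("wrist"); cv2.imwrite(f"pics/{tag}.png",c["image"]); o=get_obs(); np.savez(f"{tag}.npz",**c)
    print({k:np.round(o[k],2) for k in ("t","tool_pos","tcp_rot","contact_force","gripper_width")})
    p=o["tool_pos"]; z=p[2]
    a=circ(c,c0,zb[0],zb[1],rb); b=circ(c,p,z+zt[0],z+zt[1],rt); print("base",a); print("held",b)
    if a and b: d=(a["fit"]-b["fit"])[:2]; print("shift tool units x,y", (d[0]/60).round(3), (-d[1]/60).round(3))
E
python3 -c "
from lk import *
look('w10',(102,113),36,(-20,-6),31)"
```

```text
{'t': np.float64(13.32), 'tool_pos': array([653.77, -23.61, 240.79]), 'tcp_rot': array([-0.,  1.,  0., -0.]), 'contact_force': array([-0.11,  0.1 , -0.31]), 'gripper_width': np.float64(56.35)}
base {'mean': array([653.9,   1.1, 107.2]), 'fit': array([6.538e+02, 2.000e-01, 3.280e+01]), 'n': 3804, 'zmed': np.float64(108.6), 'mid': array([6.538e+02, 4.000e-01, 1.070e+02])}
held {'mean': array([653.4, -24.2, 227.7]), 'fit': array([653.4, -26.1,  28.6]), 'n': 7935, 'zmed': np.float64(227.7), 'mid': array([653.5, -26. , 227.7])}
shift tool units x,y 0.007 -0.438
```

View pics/w10.png

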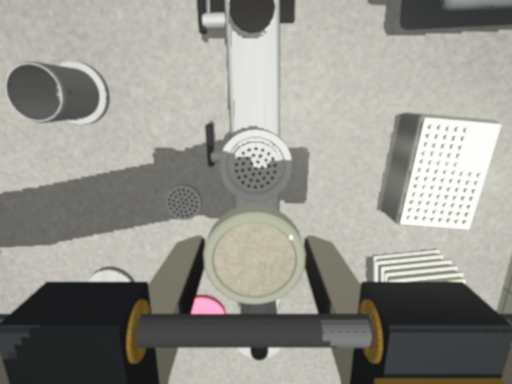

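Emit:
drive_tool(moves=[[0.007,-0.438,0.4,0,0,0,50],[0.007,-0.438,1.0,0,0,0,50],[0.007,-0.438,1.5,0,0,0,50],[0.007,-0.438,1.6,0,0,0,50],[0.007,-0.438,1.6,0,0,0,50],[0.007,-0.438,1.6,0,0,0,50]])

```text
t: 14.08
tool_pos: [656.0, -0.2, 146.7]
tcp_rot: [-0.0, 1.0, 0.0, 0.002]
contact_force: [0.4, 0.4, -0.3]
gripper_width: 56.6
```

```bash
python3 -c "
from lk import *
look('w11',(102,107),36,(-16,-9),31)"
```

```text
{'t': np.float64(14.12), 'tool_pos': array([ 6.5589e+02, -4.4000e-01,  1.4670e+02]), 'tcp_rot': array([-0.,  1.,  0.,  0.]), 'contact_force': array([-0.64, -0.36, -0.72]), 'gripper_width': np.float64(56.2)}
base {'mean': array([652.1,  19.7, 104.4]), 'fit': array([653.8,   0.7,  32.7]), 'n': 1680, 'zmed': np.float64(104.4), 'mid': array([653.6,  13.3, 104.2])}
held {'mean': array([655.6,  -1.2, 134.2]), 'fit': array([655.6,  -2.7,  28.7]), 'n': 7633, 'zmed': np.float64(134.1), 'mid': array([655.8,  -2.8, 134.2])}
shift tool units x,y -0.03 -0.057
```

View pics/w11.png

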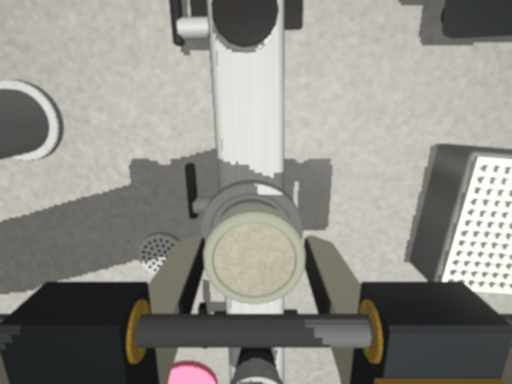

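Emit:
drive_tool(moves=[[-0.03,-0.048,0.05,0,0,0,50],[-0.03,-0.048,0.12,0,0,0,50],[-0.03,-0.048,0.14,0,0,0,50],[-0.03,-0.048,0.14,0,0,0,50]])

```text
t: 14.62
tool_pos: [653.1, 1.9, 136.3]
tcp_rot: [0.0, 1.0, -0.0, -0.0]
contact_force: [0.3, -0.3, -0.7]
gripper_width: 56.4
```

```bash
python3 -c "
from lk import *
look('w12',(102,107),36,(-16,-9),31)"
```

```text
{'t': np.float64(14.68), 'tool_pos': array([653.18,   1.94, 136.49]), 'tcp_rot': array([-0.,  1., -0., -0.]), 'contact_force': array([-0.12,  0.29, -0.16]), 'gripper_width': np.float64(56.25)}
base {'mean': array([655.2,  22.1, 104.4]), 'fit': array([653.6,   1.5,  32.1]), 'n': 1580, 'zmed': np.float64(104.4), 'mid': array([653.6,  16.8, 104.4])}
held {'mean': array([652.8,   0.9, 123.8]), 'fit': array([ 6.527e+02, -6.000e-01,  2.850e+01]), 'n': 7627, 'zmed': np.float64(123.7), 'mid': array([ 6.531e+02, -6.000e-01,  1.240e+02])}
shift tool units x,y 0.015 -0.035
```

Emit:
drive_tool(moves=[[0.017,-0.013,0.0,0,0,0,50],[0.017,-0.013,0.04,0,0,0,50],[0.017,-0.013,0.07,0,0,0,50],[0.017,-0.013,0.09,0,0,0,50],[0.017,-0.013,0.1,0,0,0,50],[0.017,-0.013,0.1,0,0,0,50]])

```text
t: 15.42
tool_pos: [654.1, 2.8, 131.0]
tcp_rot: [0.0, 1.0, 0.0, -0.0]
contact_force: [-2.0, -0.6, 3.1]
gripper_width: 56.7
```

```bash
python3 -c "
from lk import *
look('w13',(102,107),36,(-16,-9),31)"
```

```text
{'t': np.float64(15.48), 'tool_pos': array([654.06,   2.78, 130.97]), 'tcp_rot': array([ 0.,  1.,  0., -0.]), 'contact_force': array([-1.97, -0.09,  3.37]), 'gripper_width': np.float64(56.18)}
base {'mean': array([654.2,  23.3, 104.5]), 'fit': array([653.7,   1.8,  31.9]), 'n': 1322, 'zmed': np.float64(104.5), 'mid': array([653.7,  18.4, 104.5])}
held {'mean': array([653.7,   1.7, 118.5]), 'fit': array([6.538e+02, 4.000e-01, 2.860e+01]), 'n': 7648, 'zmed': np.float64(118.4), 'mid': array([6.538e+02, 3.000e-01, 1.185e+02])}
shift tool units x,y -0.002 -0.023
```

View pics/w13.png

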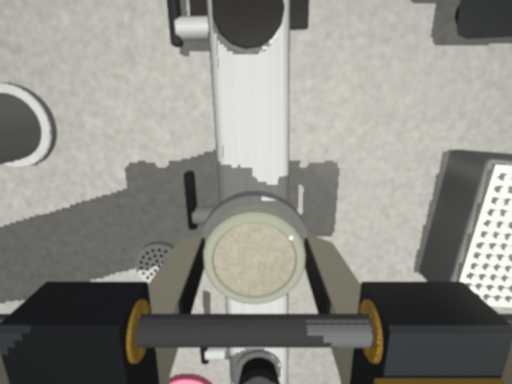

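The ring reaches home height (origin about 106) with 3.3 N contact. Release.

Emit:
drive_tool(moves=[[0,0,0,0,0,0,65],[0,0,0,0,0,0,75],[0,0,0,0,0,0,80],[0,0,-0.3,0,0,0,80],[0,0,-1.0,0,0,0,80],[0,0.4,-1.9,0,0,0,80],[0,0.4,-1.9,0,0,0,80],[0,0.4,-1.9,0,0,0,80]])

```text
t: 16.48
tool_pos: [653.9, -21.0, 245.2]
tcp_rot: [-0.0, 1.0, 0.0, 0.0]
contact_force: [-1.3, -0.9, -1.9]
gripper_width: 74.4
```

```bash
python3 - <<'E'
from lk import *
look('w14',(101,107),36,(-16,-9),31)
c=np.load("w14.npz"); print(circ(c,(653.8,.2),114,123,33)); W=cloud(c)
m=(abs(W[...,2]-118)<6)&(np.hypot(W[...,0]-653.8,W[...,1]-.2)<20); P=W[m]; A=np.c_[P[:,:2]-[653.8,.2],np.ones(len(P))]; print(np.linalg.lstsq(A,P[:,2],rcond=None)[0])
print(rel([451,62.5,175]).round(2))
E
```

```text
{'t': np.float64(16.52), 'tool_pos': array([653.44, -20.64, 244.05]), 'tcp_rot': array([-0.,  1.,  0., -0.]), 'contact_force': array([ 0.49, -0.38, -0.52]), 'gripper_width': np.float64(74.31)}
base {'mean': array([654. ,  16.2, 104.5]), 'fit': array([6.538e+02, 1.000e-01, 3.290e+01]), 'n': 697, 'zmed': np.float64(104.6), 'mid': array([653.8,   3.3, 103.9])}
held None
{'mean': array([6.538e+02, 6.000e-01, 1.185e+02]), 'fit': array([ 6.537e+02, -2.000e-01,  2.840e+01]), 'n': 3279, 'zmed': np.float64(118.4), 'mid': array([ 6.537e+02, -1.000e-01,  1.179e+02])}
[ 5.11040529e-05 -4.16500961e-03  1.18101413e+02]
[-3.37 -1.39  1.16]
```

View pics/w14.png

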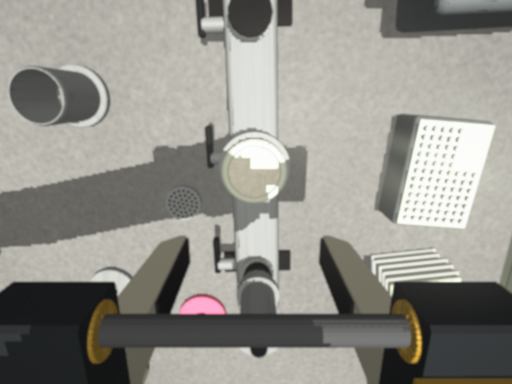

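The ring is level and centred at (254,171). Now the funnel.

Emit:
drive_tool(moves=[[-0.9,-0.35,0,0,0,0,90],[-1.8,-0.7,0.2,0,0,0,90],[-2.7,-1.1,0.6,0,0,0,90],[-3.37,-1.39,1.1,0,0,0,90],[-3.37,-1.39,1.1,0,0,0,90],[-3.37,-1.39,1.1,0,0,0,90],[-3.37,-1.39,1.1,0,0,0,90]])

```text
t: 17.4
tool_pos: [453.7, 62.1, 178.9]
tcp_rot: [-0.0, 1.0, -0.001, 0.001]
contact_force: [0.1, -0.7, 1.1]
gripper_width: 83.9
```

```bash
python3 - <<'E'
from lk import *
look('w15',(72,84),45,(-16,-9),31,(451,62.7))
c=np.load("w15.npz"); print(circ(c,(451,62.7),5,13,40))
W=cloud(c); m=(W[...,2]>76)&(W[...,2]<84)&(np.hypot(W[...,0]-451,W[...,1]-62.7)<36); print(W[m].min(0),W[m].max(0))
E
```

```text
{'t': np.float64(17.45), 'tool_pos': array([453.61,  62.04, 178.93]), 'tcp_rot': array([-0.,  1., -0.,  0.]), 'contact_force': array([-0.07, -0.35,  0.19]), 'gripper_width': np.float64(83.82)}
base {'mean': array([450.9,  64.8,  77.3]), 'fit': array([451. ,  63.5,  26.6]), 'n': 817, 'zmed': np.float64(77.9), 'mid': array([451.1,  63.6,  76.7])}
held None
{'mean': array([451.7,  81.2,   8.6]), 'fit': array([451.1,  62.9,  34.3]), 'n': 811, 'zmed': np.float64(8.5), 'mid': array([451.2,  74. ,   9. ])}
[424.53124094  37.28449584  76.01290704] [477.78335052  89.90473572  81.43093554]
```

View pics/w15.png

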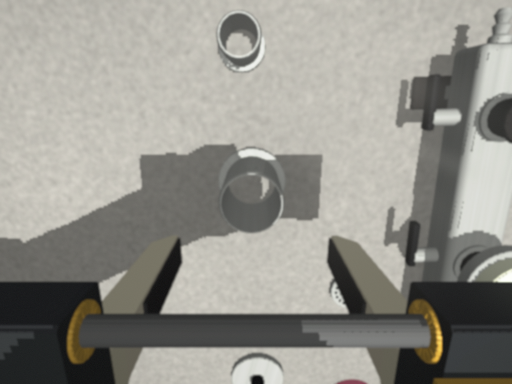

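The large funnel mouth is at (251,200) and the small funnel, up at (240,35), is clear. Descend and grip the tube.

Emit:
drive_tool(moves=[[-0.042,-0.02,0.7,0,0,0,90],[-0.042,-0.02,1.5,0,0,0,90],[-0.042,-0.02,1.9,0,0,0,90],[-0.042,-0.02,2.02,0,0,0,90],[-0.042,-0.02,2.02,0,0,0,70],[-0.042,-0.02,2.02,0,0,0,55],[-0.042,-0.02,2.02,0,0,0,50],[-0.042,-0.02,2.02,0,0,0,50],[-0.042,-0.02,2.02,0,0,0,50],[-0.042,-0.02,2.02,0,0,0,50]], grip_force=25)

```text
t: 18.7
tool_pos: [450.3, 63.5, 58.2]
tcp_rot: [-0.0, 1.0, 0.0, 0.001]
contact_force: [1.3, -1.1, 5.7]
gripper_width: 54.0
```

Emit:
drive_tool(moves=[[0,0,-0.2,0,0,0,50],[0,0,-1.0,0,0,0,50],[0,0,-2.0,0,0,0,50],[0,0,-3.0,0,0,0,50],[0,0,-3.3,0,0,0,50],[0,0,-3.3,0,0,0,50],[0,0,-3.3,0,0,0,50]])

```text
t: 19.58
tool_pos: [448.3, 63.0, 254.3]
tcp_rot: [0.0, 1.0, 0.0, -0.001]
contact_force: [0.9, -0.5, -2.2]
gripper_width: 53.9
```

```bash
python3 - <<'E'
from lk import *
look('w16',(72,84),45,(18,30),31,(451,62.7))
W=cloud(np.load("w16.npz")); o=get_obs()["tool_pos"]
m=(W[...,2]>o[2]+14)&(W[...,2]<o[2]+32)&(np.hypot(W[...,0]-o[0],W[...,1]-o[1])<35); print(W[m].min(0),W[m].max(0))
c=camera("side"); cv2.imwrite("pics/s16.png",cv2.resize(c["image"][60:290,130:350],None,fx=2.6,fy=2.6,interpolation=cv2.INTER_CUBIC))
print(rel([653.8,0.2,240]).round(2))
E
```

```text
{'t': np.float64(19.62), 'tool_pos': array([448.22,  63.02, 253.97]), 'tcp_rot': array([ 0.,  1.,  0., -0.]), 'contact_force': array([ 0.24, -0.24, -0.6 ]), 'gripper_width': np.float64(53.98)}
base None
held {'mean': array([447.9,  73.8, 275.4]), 'fit': array([447.7,  63. ,  27.2]), 'n': 2003, 'zmed': np.float64(275.0), 'mid': array([448.2,  69.5, 278. ])}
[414.37168804  45.99904141 267.97783113] [482.04594278  90.10825848 285.9306774 ]
[3.42 1.05 0.22]
```

View pics/w16.png

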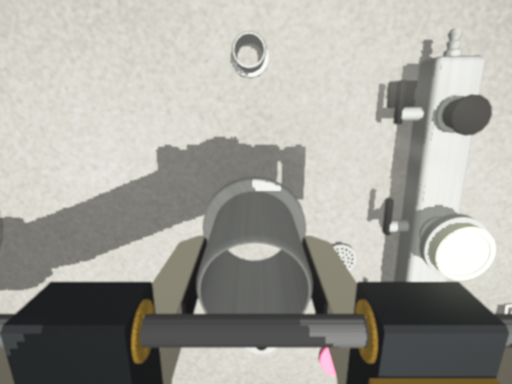

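View pics/s16.png

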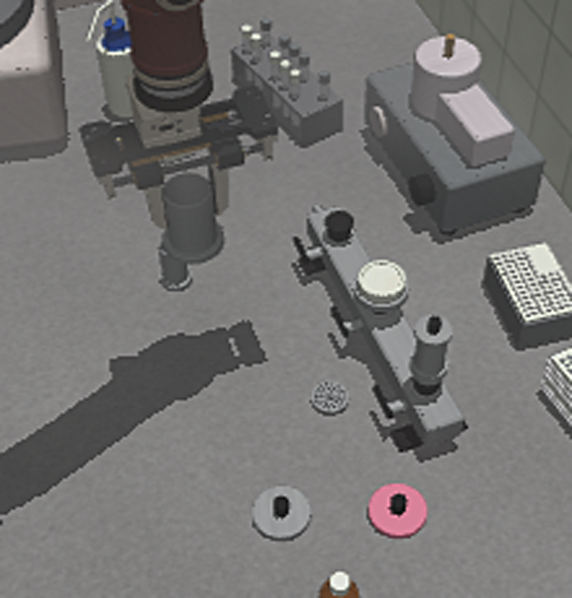

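The funnel is held upright: mouth at (254,280) in the wrist view, foot below it. The side view shows it hanging straight. Next, over the base.

Emit:
drive_tool(moves=[[0.9,0.3,0,0,0,0,50],[1.8,0.6,0,0,0,0,50],[2.7,0.9,0,0,0,0,50],[3.42,1.05,0,0,0,0,50],[3.42,1.05,0,0,0,0,50],[3.42,1.05,0.4,0,0,0,50],[3.42,1.05,0.7,0,0,0,50],[3.42,1.05,0.7,0,0,0,50],[3.42,1.05,0.7,0,0,0,50]])

```text
t: 20.8
tool_pos: [654.4, 0.9, 213.8]
tcp_rot: [-0.0, 1.0, 0.0, 0.0]
contact_force: [0.5, 0.3, -1.0]
gripper_width: 53.8
```

```bash
python3 - <<'E'
from lk import *
look('w17',(114,123),36,(16,30),31)
c=np.load("w17.npz"); o=get_obs()["tool_pos"]; print("foot",circ(c,o,o[2]-56,o[2]-44,40)); print("lip",circ(c,(653.8,.2),101,107,40))
c=camera("side"); cv2.imwrite("pics/s17.png",cv2.resize(c["image"][110:250,200:350],None,fx=4,fy=4,interpolation=cv2.INTER_CUBIC))
E
```

```text
{'t': np.float64(20.85), 'tool_pos': array([654.77,   0.88, 214.26]), 'tcp_rot': array([-0.,  1.,  0.,  0.]), 'contact_force': array([ 1.07, -0.41, -1.51]), 'gripper_width': np.float64(53.86)}
base {'mean': array([653.8,  26. , 117.8]), 'fit': array([6.539e+02, 2.000e-01, 2.820e+01]), 'n': 160, 'zmed': np.float64(118.2), 'mid': array([653.7,  24.8, 117.4])}
held {'mean': array([654.6,  11.8, 234.5]), 'fit': array([ 6.541e+02, -1.000e-01,  2.820e+01]), 'n': 2325, 'zmed': np.float64(234.1), 'mid': array([654.7,   7.1, 237.2])}
shift tool units x,y -0.003 -0.005
foot {'mean': array([653.9,  20.5, 164. ]), 'fit': array([653.9,   1.1,  34. ]), 'n': 2091, 'zmed': np.float64(164.0), 'mid': array([653.8,  13.2, 164.2])}
lip {'mean': array([653.5,  24.7, 104.5]), 'fit': array([6.538e+02, 4.000e-01, 3.280e+01]), 'n': 581, 'zmed': np.float64(104.5), 'mid': array([653.7,  20.6, 103.9])}
```

View pics/w17.png

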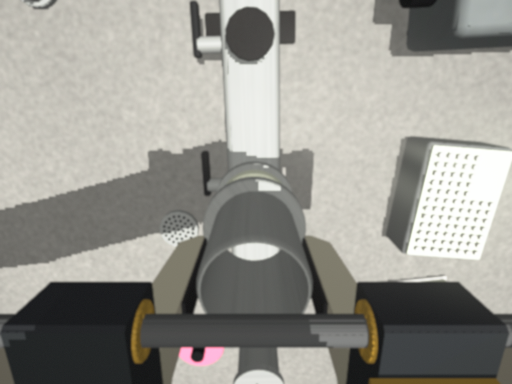

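View pics/s17.png

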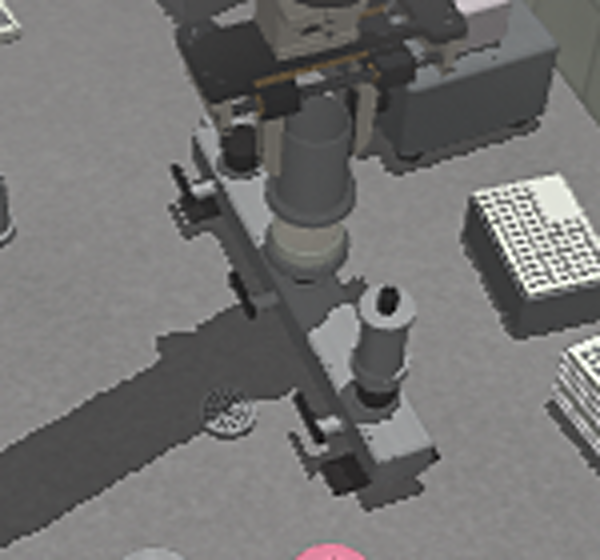

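Emit:
drive_tool(moves=[[-0.003,0.008,0.2,0,0,0,50],[-0.003,0.008,0.4,0,0,0,50],[-0.003,0.008,0.5,0,0,0,50],[-0.003,0.008,0.5,0,0,0,50],[-0.003,0.008,0.5,0,0,0,50]])

```text
t: 21.52
tool_pos: [654.8, 0.0, 183.6]
tcp_rot: [-0.0, 1.0, 0.0, 0.0]
contact_force: [-0.4, -0.2, -0.7]
gripper_width: 54.1
```

```bash
python3 - <<'E'
from lk import *
look('w18',(114,123),36,(16,30),31)
c=np.load("w18.npz"); o=get_obs()["tool_pos"]; print("foot",circ(c,o,o[2]-56,o[2]-44,40)); print("lip",circ(c,(653.8,.2),101,107,40))
E
```

```text
{'t': np.float64(21.58), 'tool_pos': array([6.5483e+02, 6.0000e-02, 1.8380e+02]), 'tcp_rot': array([-0.,  1.,  0.,  0.]), 'contact_force': array([-0.3 ,  0.22, -1.7 ]), 'gripper_width': np.float64(54.01)}
base {'mean': array([654.1, -22.3, 119. ]), 'fit': array([653.7,  -2.5,  25.3]), 'n': 470, 'zmed': np.float64(119.1), 'mid': array([653.8, -22.6, 118.8])}
held {'mean': array([654.7,  10.8, 204.2]), 'fit': array([654.8,  -0.7,  28.1]), 'n': 2371, 'zmed': np.float64(203.8), 'mid': array([654.9,   6.3, 206.8])}
shift tool units x,y -0.018 0.03
foot {'mean': array([654.3,  19.7, 133.8]), 'fit': array([6.542e+02, 3.000e-01, 3.390e+01]), 'n': 2093, 'zmed': np.float64(133.8), 'mid': array([654.2,  12.5, 133.8])}
lip {'mean': array([652.7,  27.9, 104.2]), 'fit': array([6.538e+02, 6.000e-01, 3.260e+01]), 'n': 426, 'zmed': np.float64(104.4), 'mid': array([653.3,  24.2, 103.6])}
```

View pics/w18.png

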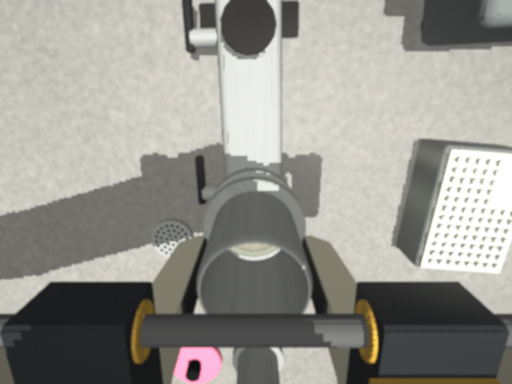

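Emit:
drive_tool(moves=[[-0.01,0,0.04,0,0,0,50],[-0.01,0,0.08,0,0,0,50],[-0.01,0,0.12,0,0,0,50],[-0.01,0,0.145,0,0,0,50],[-0.01,0,0.145,0,0,0,50]])

```text
t: 22.2
tool_pos: [653.8, -0.1, 174.4]
tcp_rot: [-0.0, 1.0, 0.0, -0.0]
contact_force: [0.1, -0.4, -1.3]
gripper_width: 54.1
```

Emit:
drive_tool(moves=[[0,0,0.012,0,0,0,50],[0,0,0.025,0,0,0,50],[0,0,0.035,0,0,0,50],[0,0,0.035,0,0,0,50]])

```text
t: 22.7
tool_pos: [654.0, -0.1, 173.3]
tcp_rot: [0.0, 1.0, 0.0, 0.0]
contact_force: [-1.2, 0.3, 2.9]
gripper_width: 53.9
```

```bash
python3 - <<'E'
from lk import *
look('w19',(114,123),36,(16,30),31)
c=np.load("w19.npz"); o=get_obs()["tool_pos"]; print("foot",circ(c,o,o[2]-56,o[2]-44,40)); print("lip",circ(c,(653.8,.2),101,107,40))
E
```

```text
{'t': np.float64(22.75), 'tool_pos': array([ 6.5398e+02, -1.0000e-02,  1.7333e+02]), 'tcp_rot': array([-0.,  1.,  0.,  0.]), 'contact_force': array([-1.57, -1.36,  3.9 ]), 'gripper_width': np.float64(53.86)}
base {'mean': array([653.5, -19.4, 119. ]), 'fit': array([653.4,  -1.7,  23.8]), 'n': 758, 'zmed': np.float64(118.6), 'mid': array([653.6, -19.2, 119.6])}
held {'mean': array([654. ,  10.9, 193.8]), 'fit': array([ 6.538e+02, -6.000e-01,  2.790e+01]), 'n': 2383, 'zmed': np.float64(193.5), 'mid': array([653.9,   5.9, 196.3])}
shift tool units x,y -0.007 0.018
foot {'mean': array([653.5,  19.6, 123.4]), 'fit': array([6.535e+02, 2.000e-01, 3.400e+01]), 'n': 2086, 'zmed': np.float64(123.5), 'mid': array([653.5,  12.5, 123.3])}
lip {'mean': array([655.7,  29.9, 104. ]), 'fit': array([653.7,   0.7,  32.6]), 'n': 209, 'zmed': np.float64(104.3), 'mid': array([656.7,  25.9, 103.5])}
```

Foot top is at 123.5 against an expected 124 (the camera reads about 0.5 low), with 4 N contact: home. Release and rise.

Emit:
drive_tool(moves=[[0,0,0,0,0,0,62],[0,0,0,0,0,0,75],[0,0,0,0,0,0,85],[0,0,-0.5,0,0,0,88],[0,0,-1.3,0,0,0,88],[0,0.2,-2.0,0,0,0,88],[0,0.4,-2.3,0,0,0,88],[0,0.4,-2.3,0,0,0,88],[0,0.4,-2.3,0,0,0,88]])

```text
t: 23.88
tool_pos: [653.2, -23.5, 309.1]
tcp_rot: [-0.0, 1.0, 0.0, -0.001]
contact_force: [-0.5, -0.3, -1.2]
gripper_width: 82.0
```

```bash
python3 - <<'E'
from lk import *
look('w20',(188,200),36,(16,30),31)
c=np.load("w20.npz");  print("foot",circ(c,(653.8,0),120,128,40)); print("lip",circ(c,(653.8,.2),101,107,40))
W=cloud(c); m=(W[...,2]>192)&(W[...,2]<198)&(np.hypot(W[...,0]-653.8,W[...,1])<30); P=W[m]; A=np.c_[P[:,:2]-[653.8,0],np.ones(len(P))]; print(np.linalg.lstsq(A,P[:,2],rcond=None)[0],len(P))
c=camera("side"); cv2.imwrite("pics/s20.png",cv2.resize(c["image"][110:280,200:350],None,fx=3.5,fy=3.5,interpolation=cv2.INTER_CUBIC))
print(rel([457.3,-193,180]).round(2))
E
```

```text
{'t': np.float64(23.92), 'tool_pos': array([653.13, -23.27, 308.83]), 'tcp_rot': array([-0.,  1.,  0., -0.]), 'contact_force': array([ 0.21,  0.04, -0.04]), 'gripper_width': np.float64(82.1)}
base {'mean': array([653.2,   0.8, 192.9]), 'fit': array([ 6.535e+02, -4.000e-01,  2.670e+01]), 'n': 675, 'zmed': np.float64(193.3), 'mid': array([ 6.535e+02, -3.000e-01,  1.924e+02])}
held None
foot {'mean': array([653.4,  18.8, 123.5]), 'fit': array([ 6.535e+02, -6.000e-01,  3.420e+01]), 'n': 716, 'zmed': np.float64(123.5), 'mid': array([653.5,  12.8, 123.7])}
lip {'mean': array([658.8,  32.5, 104.1]), 'fit': array([6.588e+02, 3.260e+01, 5.000e-01]), 'n': 2, 'zmed': np.float64(104.1), 'mid': array([658.8,  32.5, 104.1])}
[ 6.75403924e-04 -1.99919054e-03  1.94010673e+02] 457
[-3.26  2.82  2.16]
```

View pics/w20.png

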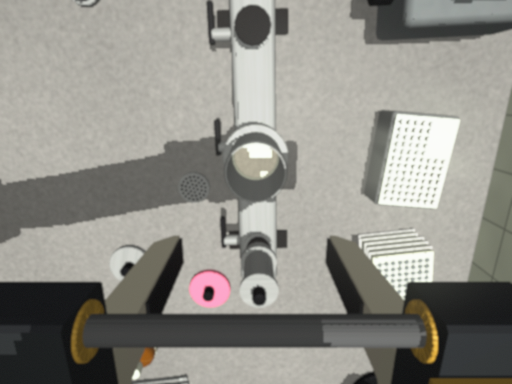

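View pics/s20.png

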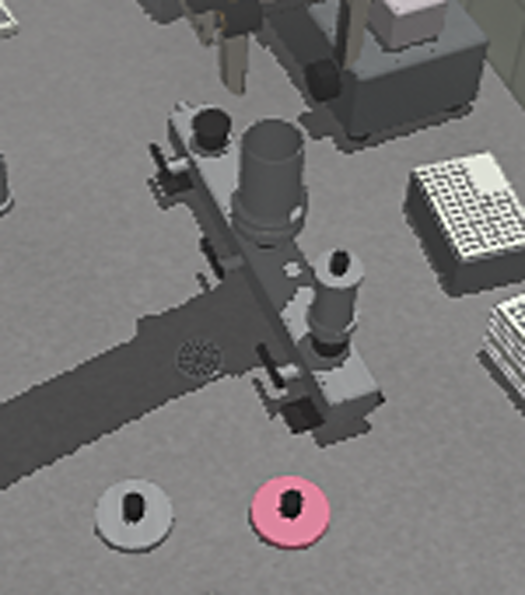

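The funnel is seated level, with its mouth at (256,165). Now the grey lid, at (133,510) in the side crop; the pink one at (290,510) stays.

Emit:
drive_tool(moves=[[-0.9,0.6,0,0,0,0,60],[-1.8,1.3,0.4,0,0,0,60],[-2.7,2.0,1.0,0,0,0,60],[-3.26,2.6,1.8,0,0,0,60],[-3.26,2.82,2.3,0,0,0,60],[-3.26,2.82,2.3,0,0,0,60],[-3.26,2.82,2.3,0,0,0,60],[-3.26,2.82,2.3,0,0,0,60]])

```text
t: 24.98
tool_pos: [460.3, -191.8, 173.8]
tcp_rot: [-0.0, 1.0, 0.002, 0.002]
contact_force: [-0.8, 0.1, -1.0]
gripper_width: 56.0
```

```bash
python3 - <<'E'
from lk import *
look('w21',(5,13),45,(16,30),31,(457,-193))
c=np.load("w21.npz"); print("knob",circ(c,(457,-193),22,34,25))
E
```

```text
{'t': np.float64(25.02), 'tool_pos': array([ 460.07, -191.99,  173.78]), 'tcp_rot': array([0., 1., 0., 0.]), 'contact_force': array([-0.4 ,  0.18,  0.66]), 'gripper_width': np.float64(55.82)}
base {'mean': array([ 457.3, -191.9,    8.6]), 'fit': array([ 457.3, -193.4,   32.9]), 'n': 2920, 'zmed': np.float64(8.6), 'mid': array([ 457.1, -193.1,    8.1])}
held {'mean': array([ 488.1, -188.9,  197. ]), 'fit': array([ 506.7, -191.9,   20. ]), 'n': 298, 'zmed': np.float64(197.1), 'mid': array([ 488.5, -190.7,  196.8])}
shift tool units x,y -0.823 0.025
knob {'mean': array([ 457.2, -192.7,   27.3]), 'fit': array([ 457.2, -193.3,    8.7]), 'n': 279, 'zmed': np.float64(27.4), 'mid': array([ 457.2, -193.3,   26.1])}
```

View pics/w21.png

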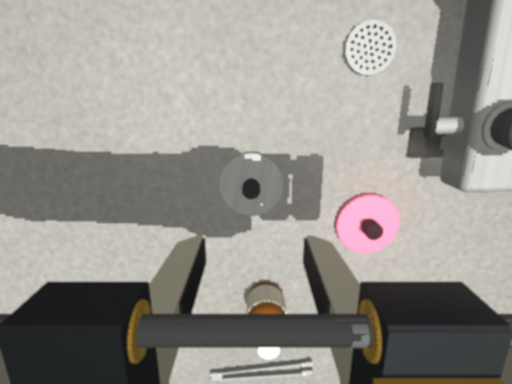

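The grey lid is at (251,184), the pink one at (368,223), the bottle at (266,300). Take the knob.

Emit:
drive_tool(moves=[[-0.048,0.022,1.0,0,0,0,45],[-0.048,0.022,1.9,0,0,0,45],[-0.048,0.022,2.25,0,0,0,45],[-0.048,0.022,2.38,0,0,0,45],[-0.048,0.022,2.38,0,0,0,45],[-0.048,0.022,2.38,0,0,0,25],[-0.048,0.022,2.38,0,0,0,12],[-0.048,0.022,2.38,0,0,0,12],[-0.048,0.022,2.38,0,0,0,12],[-0.048,0.022,2.38,0,0,0,12],[-0.048,0.022,2.38,0,0,0,12]], grip_force=25)

```text
t: 26.4
tool_pos: [455.9, -194.8, 30.4]
tcp_rot: [0.0, 1.0, -0.0, 0.001]
contact_force: [-0.5, -0.6, 5.4]
gripper_width: 16.0
```

Emit:
drive_tool(moves=[[0,0,-0.2,0,0,0,12],[0,0,-1.0,0,0,0,12],[0,0,-2.0,0,0,0,12],[0,0,-3.0,0,0,0,12],[0,0,-4.0,0,0,0,12],[0,0,-4.3,0,0,0,12],[0,0,-4.3,0,0,0,12]])

```text
t: 27.28
tool_pos: [455.7, -194.6, 289.4]
tcp_rot: [0.001, 1.0, 0.0, 0.001]
contact_force: [0.0, -0.4, -1.3]
gripper_width: 16.3
```

```bash
python3 - <<'E'
from lk import *
look('w22',(5,13),45,(-28,-15),40,(457,-193))
W=cloud(np.load("w22.npz")); p=get_obs()["tool_pos"]
m=(abs(W[...,2]-p[2]+22)<7)&(np.hypot(W[...,0]-p[0],W[...,1]-p[1])<32)&(W[...,1]>p[1]+10); P=W[m]; A=np.c_[P[:,:2]-p[:2],np.ones(len(P))]; print(np.linalg.lstsq(A,P[:,2],rcond=None)[0],len(P))
print(rel([653.5,-33,290]).round(2))
E
```

```text
{'t': np.float64(27.32), 'tool_pos': array([ 454.76, -194.53,  287.75]), 'tcp_rot': array([ 0.,  1., -0., -0.]), 'contact_force': array([-1.12, -0.03, -1.22]), 'gripper_width': np.float64(16.43)}
base None
held {'mean': array([ 455.3, -177.5,  267.2]), 'fit': array([ 455.3, -192.7,   32.8]), 'n': 4975, 'zmed': np.float64(267.4), 'mid': array([ 455.3, -182.8,  266.3])}
[1.26404616e-03 7.90186290e-04 2.67423578e+02] 2894
[ 3.31 -2.69 -0.04]
```

View pics/w22.png

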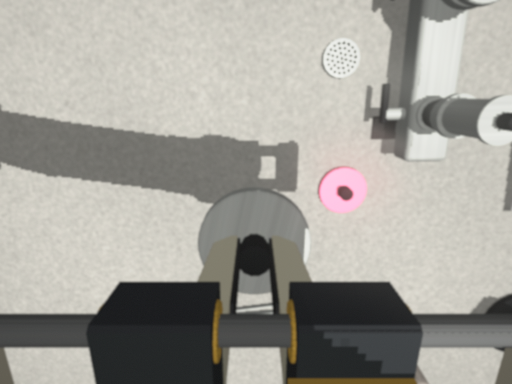

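The lid is held level by the knob, centre near (254,243). On to the funnel.

Emit:
drive_tool(moves=[[0.7,-0.5,0,0,0,0,12],[1.5,-1.1,0,0,0,0,12],[2.3,-1.8,0,0,0,0,12],[3.0,-2.4,0,0,0,0,12],[3.31,-2.69,0,0,0,0,12],[3.31,-2.69,0,0,0,0,12],[3.31,-2.69,0,0,0,0,12]])

```text
t: 28.2
tool_pos: [652.8, -34.6, 286.2]
tcp_rot: [0.001, 1.0, -0.001, -0.002]
contact_force: [0.1, -0.7, -1.5]
gripper_width: 16.0
```

```bash
python3 -c "
from lk import *
look('w23',(188,200),36,(-28,-15),40,(653.5,-.4))"
```

```text
{'t': np.float64(28.25), 'tool_pos': array([652.89, -35.13, 286.78]), 'tcp_rot': array([ 0.,  1., -0., -0.]), 'contact_force': array([0.  , 0.11, 0.48]), 'gripper_width': np.float64(16.1)}
base {'mean': array([653.8,   6.9, 193. ]), 'fit': array([ 6.535e+02, -2.000e-01,  2.670e+01]), 'n': 635, 'zmed': np.float64(193.5), 'mid': array([653.4,   2.4, 192.1])}
held {'mean': array([652.3, -18. , 264.2]), 'fit': array([652.4, -32.7,  32.8]), 'n': 4971, 'zmed': np.float64(264.1), 'mid': array([652.4, -22.7, 265.3])}
shift tool units x,y 0.018 -0.542
```

View pics/w23.png

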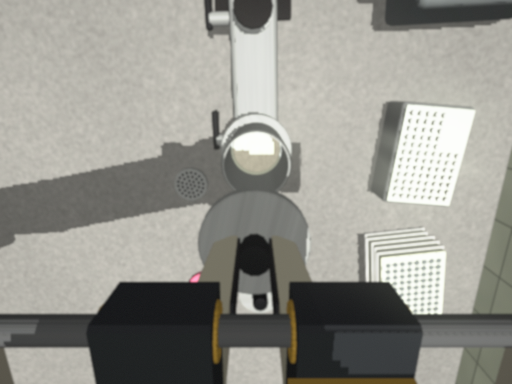

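Emit:
drive_tool(moves=[[0.018,-0.542,0.0,0,0,0,12],[0.018,-0.542,0.4,0,0,0,12],[0.018,-0.542,0.8,0,0,0,12],[0.018,-0.542,0.85,0,0,0,12],[0.018,-0.542,0.85,0,0,0,12],[0.018,-0.542,0.85,0,0,0,12]])

```text
t: 29.0
tool_pos: [655.6, -1.0, 238.2]
tcp_rot: [-0.0, 1.0, -0.0, 0.001]
contact_force: [0.2, 0.5, 0.0]
gripper_width: 16.2
```

```bash
python3 - <<'E'
from lk import *
look('w24',(188,197),36,(-26,-18),40,(653.5,-.4))
c=np.load("w24.npz"); print("foot",circ(c,(653.5,-.3),119,128,40))
E
```

```text
{'t': np.float64(29.05), 'tool_pos': array([655.6 ,  -0.78, 238.08]), 'tcp_rot': array([-0.,  1., -0.,  0.]), 'contact_force': array([ 0.12,  1.04, -1.69]), 'gripper_width': np.float64(16.26)}
base None
held {'mean': array([655.2,  15.8, 216.1]), 'fit': array([655.3,   0.8,  32.9]), 'n': 4780, 'zmed': np.float64(216.1), 'mid': array([655.2,  10.7, 216.1])}
foot {'mean': array([653. ,  20. , 123.6]), 'fit': array([ 6.535e+02, -4.000e-01,  3.420e+01]), 'n': 1107, 'zmed': np.float64(123.5), 'mid': array([653.5,  14.4, 123.5])}
```

View pics/w24.png

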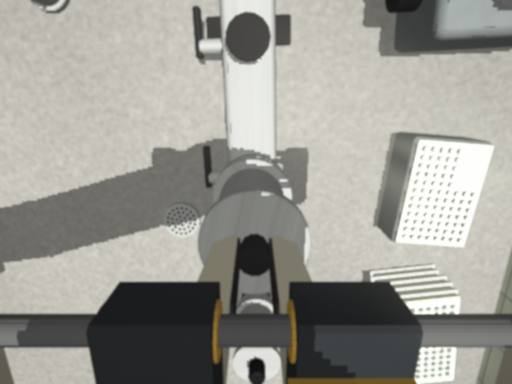

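Emit:
drive_tool(moves=[[-0.03,0.018,0.0,0,0,0,12],[-0.03,0.018,0.08,0,0,0,12],[-0.03,0.018,0.15,0,0,0,12],[-0.03,0.018,0.15,0,0,0,12],[-0.03,0.018,0.15,0,0,0,12]])

```text
t: 29.68
tool_pos: [653.3, -1.7, 227.7]
tcp_rot: [-0.0, 1.0, 0.0, -0.0]
contact_force: [0.5, 0.3, -0.7]
gripper_width: 16.0
```

```bash
python3 - <<'E'
from lk import *
look('w25',(188,197),36,(-26,-18),40,(653.5,-.4))
c=np.load("w25.npz"); print("foot",circ(c,(653.5,-.3),119,128,40))
E
```

```text
{'t': np.float64(29.72), 'tool_pos': array([653.37,  -1.66, 227.81]), 'tcp_rot': array([-0.,  1.,  0.,  0.]), 'contact_force': array([-0.59, -0.72, -0.54]), 'gripper_width': np.float64(16.16)}
base {'mean': array([676.4,  22.7, 196.5]), 'fit': array([-4789.7, -5683.2,  7901.6]), 'n': 4, 'zmed': np.float64(196.6), 'mid': array([676.4,  22.8, 196.3])}
held {'mean': array([652.9,  15.1, 205.6]), 'fit': array([653. ,   0. ,  32.9]), 'n': 4769, 'zmed': np.float64(205.6), 'mid': array([653. ,  10.2, 205.8])}
shift tool units x,y -90.712 94.72
foot {'mean': array([653.7,  20.6, 123.5]), 'fit': array([ 6.535e+02, -1.000e-01,  3.400e+01]), 'n': 1172, 'zmed': np.float64(123.5), 'mid': array([653.4,  15.6, 123.5])}
```

Emit:
drive_tool(moves=[[0.008,0.003,0.04,0,0,0,12],[0.008,0.003,0.07,0,0,0,12],[0.008,0.003,0.1,0,0,0,12],[0.008,0.003,0.115,0,0,0,12],[0.008,0.003,0.125,0,0,0,12],[0.008,0.003,0.125,0,0,0,12]])

```text
t: 30.48
tool_pos: [653.8, -1.9, 220.5]
tcp_rot: [-0.0, 1.0, 0.0, 0.0]
contact_force: [-0.4, -0.3, 1.2]
gripper_width: 16.3
```

```bash
python3 - <<'E'
from lk import *
look('w26',(188,197),36,(-26,-18),40,(653.5,-.4))
E
```

```text
{'t': np.float64(30.52), 'tool_pos': array([653.81,  -1.91, 220.52]), 'tcp_rot': array([-0.,  1.,  0.,  0.]), 'contact_force': array([-0.47, -0.28, -0.3 ]), 'gripper_width': np.float64(16.14)}
base {'mean': array([653.5,  28. , 193.5]), 'fit': array([6.534e+02, 3.000e-01, 3.250e+01]), 'n': 331, 'zmed': np.float64(193.5), 'mid': array([653.6,  23.5, 192.8])}
held {'mean': array([653.3,  14.8, 198.5]), 'fit': array([653.4,  -0. ,  32.8]), 'n': 4770, 'zmed': np.float64(198.5), 'mid': array([653.4,  10.1, 198.6])}
shift tool units x,y 0.0 -0.005
```

Lid top 198.5, expected about 198.5–199; a touch more until contact shows.

Emit:
drive_tool(moves=[[0,0,0.01,0,0,0,12],[0,0,0.02,0,0,0,12],[0,0,0.02,0,0,0,12]])

```text
t: 30.9
tool_pos: [654.1, -1.8, 220.5]
tcp_rot: [-0.0, 1.0, -0.0, 0.001]
contact_force: [-2.2, -0.9, 5.8]
gripper_width: 15.8
```

Contact at 5.8 N without further travel: home. Release and withdraw.

Emit:
drive_tool(moves=[[0,0,-0.005,0,0,0,25],[0,0,-0.005,0,0,0,40],[0,0,-0.005,0,0,0,45],[0,0,-0.4,0,0,0,45],[0,0,-1.0,0,0,0,45],[0,0.4,-1.5,0,0,0,45],[0,0.4,-1.7,0,0,0,45],[0,0.4,-1.7,0,0,0,45],[0,0.4,-1.7,0,0,0,45]])

```text
t: 32.02
tool_pos: [653.0, -24.7, 319.4]
tcp_rot: [-0.0, 1.0, 0.001, -0.002]
contact_force: [-0.4, 0.1, -0.5]
gripper_width: 41.9
```

```bash
python3 - <<'E'
from lk import *
look('w27',(195,203),40,(-26,-18),40,(653.5,-.4))
c=np.load("w27.npz"); print("foot",circ(c,(653.5,-.3),119,128,40)); W=cloud(c)
m=(W[...,2]>194)&(W[...,2]<204)&(np.hypot(W[...,0]-653.5,W[...,1])<31); P=W[m]; A=np.c_[P[:,:2]-[653.5,0],np.ones(len(P))]; print(np.linalg.lstsq(A,P[:,2],rcond=None)[0],len(P))
print(rel([500,-150,300]).round(2))
E
```

```text
{'t': np.float64(32.08), 'tool_pos': array([653.04, -24.91, 319.35]), 'tcp_rot': array([-0.,  1.,  0., -0.]), 'contact_force': array([-0.11, -0.22, -0.64]), 'gripper_width': np.float64(41.96)}
base {'mean': array([653.6,   1. , 198.5]), 'fit': array([ 6.536e+02, -5.000e-01,  3.280e+01]), 'n': 4157, 'zmed': np.float64(198.6), 'mid': array([ 6.536e+02, -5.000e-01,  1.979e+02])}
held {'mean': array([677.2, -15.8, 300. ]), 'fit': array([677.1, -18.2,   3.1]), 'n': 11, 'zmed': np.float64(300.2), 'mid': array([677.4, -15.8, 299.7])}
shift tool units x,y -0.392 -0.295
foot {'mean': array([652.9,  25.7, 123.5]), 'fit': array([653.5,  -0.7,  34.2]), 'n': 386, 'zmed': np.float64(123.6), 'mid': array([653.7,  22. , 122.6])}
[-9.58382619e-04 -1.31776271e-03  1.98584404e+02] 3656
[-2.55  2.08  0.33]
```

View pics/w27.png

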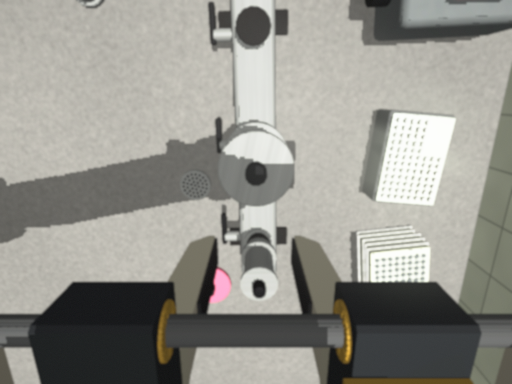

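```bash
python3 - <<'E'
from h import *
a=camera("side")["image"][110:360,170:350]; b=camera("top")["image"][100:290,90:430]
cv2.imwrite("pics/s28.png",cv2.resize(a,None,fx=2.4,fy=2.4,interpolation=cv2.INTER_CUBIC)); cv2.imwrite("pics/t28.png",cv2.resize(b,None,fx=2.3,fy=2.3,interpolation=cv2.INTER_CUBIC))
E
```

```text
(no output)
```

View pics/s28.png

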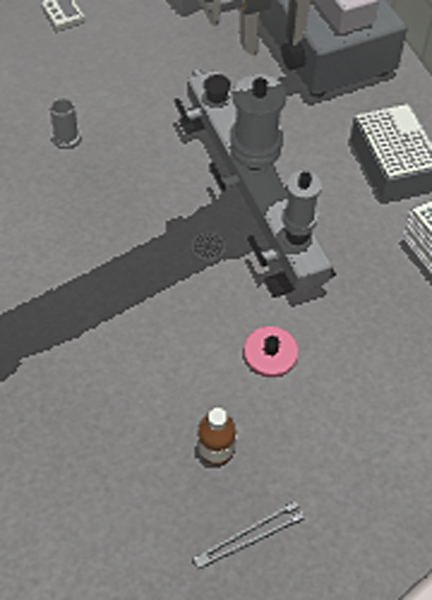

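View pics/t28.png

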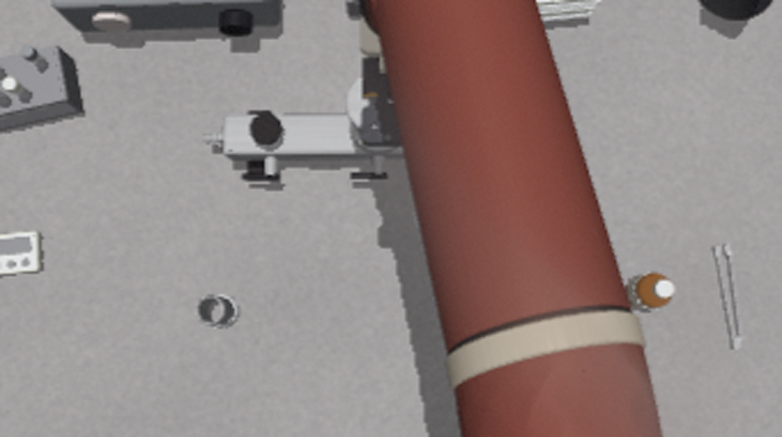

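The side view shows the stack complete and upright on the base at (257,125). The small funnel (65,122), bottle (216,437), forceps (248,535) and timer are untouched, and the gripper is clear. I hand in.

```bash
python3 -c "
from plant import *
print(close_job()); print(get_obs()['t'])"
```

```text
the job is handed in; nothing more can be done
None
the job is handed in; nothing more can be done
```

The large filter holder is assembled on the empty base on the middle port, in the order asked: disc, ring, funnel, lid. I took the disc nearest the robot (480 mm from its base, against 567 mm for the other) and the grey lid. Each piece was lowered into light contact of 3–6 N and then released. The job was handed in at about 32 s.

**Last checks:**

| Piece | Measured height (mm) | Expected (mm) | Off the base axis (mm) |
|---|---|---|---|
| Disc top | 109.7 | 110 | 0.2 |
| Ring underside | about 106 | 106 | 0.4 |
| Funnel foot top | 123.5 | 124 | about 0.8 |
| Lid top | 198.6 | 199 | 0.7 |

- **Level:** the ring, funnel mouth and lid were level within about 0.2°. My tilt fit on the seated disc failed because a finger was in view, so the disc's level rests on its height and the even gap around it.
- **Readings that disagreed:** the camera read heights about 0.5 mm low throughout. The gripper showed 43.7 mm on the 46 mm disc and 16 mm on the 18 mm knob, but both were held level.
- **Bystanders:** in the final views the small funnel, bottle, timer and forceps look undisturbed. The arm hid part of the final top view.

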